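# Turn the seal tray round and slide it home under the calligraphy rack

## Task

Put the seal tray away: it lies the wrong way round, so turn it end for end, enter its brass-tipped nose in the slot under the wooden rack and push it gently but fully home, past the roller catch, until its red front board sits against the rack. Keep the seal and the paste pot in the tray, leave the other things on the table where they are, and do not ram or strike the rack.

Things in the scene. Friction and masses are not known exactly. Their poses are not given: they have to be found in the camera images.
- tray: Open pale-wood tray, box 160 long (x), 60 wide (y), 30 high, walls 5, cross divider at x = 0. Origin: centre of its underside; x points to the nose, z up. About 0.3 kg (varies) plus 0.14 kg inside. It lies flat, nose roughly towards the robot, left or right of the rack. Its sides can be gripped across the 60 width at the middle; the table is clear around it there
- tray_board (a point): Centre of the outer (rear) face of the tray's red front board: tray frame x = -92, z = 23. The board closes the end opposite the nose; it is 12 thick (x -92 to -80), 100 wide, z from 2 to 44, too wide for the slot. Push here to send the tray home
- tray_spear (a point): Brass spear on the tray's nose: an 8 wide neck ending in an upright round bulb of 14 diameter; this point is the bulb's centre, tray frame x = 100, z = 16
- rack: Dark-wood desk rack fixed to the table; place and yaw vary. Slot at table level (no floor: the tray slides on the table). Origin: on the table, middle of the slot mouth; x runs into the slot, roughly away from the robot, z up. Rails: inner faces at y = -32 and 32 (slot 64 wide), from x = 0, with brass lead-ins flaring to about 76 at the mouth; outer faces at y = -64 and 64
- rack_brow (a point): Lower front edge, middle, of the cabinet over the slot (rack frame x = -15, z = 75). The cabinet spans x -15 to 212 (knobs to -23), y -66 to 66, z 75 to 155; on it a brush pot to z = 230, brushes to 300. It blocks an upright gripper from following the tray home: for the last part lean the tool back 30 to 45 degrees, tips forward and low, and push on the red board
- rack_home (a point): Where the tray's origin lies when fully home (rack frame x = 80, y = 0, z = 0), tray x along rack x: the red board then rests against the rail fronts, a hard stop. Before it a catch: two sprung rollers, 12 diameter, at rack x = 172, y = -10 and 10, resist the spear's bulb from 16 to 8 mm before home (8 to 18 N of push in all, of which the tray's friction 3 to 8 N), then close behind it
- seal: Green stone seal, 50 x 22 x 22, lying loose in the tray's nose-side compartment. Origin: centre of its underside, x along its length
- paste_pot: White round lidded paste pot, diameter 40, 30 high, standing loose in the tray's compartment next to the red board. Origin: centre of its underside
- inkstone: Black slab 130 x 90 x 16 on the table at the left. Origin: centre of its underside. Leave alone
- ink_bottle: Black ink bottle with red cap, diameter 56, 130 high. Origin: centre of its underside. Leave alone
- paperweight: Dark bar 240 x 30 x 20 on the table at the right. Origin: centre of its underside, long along x. Leave alone
- water_cup: White cup, diameter 60, 55 high, beyond the middle of the table. Origin: centre of its underside. Leave alone
- phone: Phone lying flat, 155 x 74 x 9, at the left. Origin: centre of its underside. Leave alone
- brush_rest: Blue china brush rest, 90 x 25 x 25, at the right. Origin: centre of its underside. Leave alone
Not all that is in view belongs to the job. Leave any orange or pink look-alike of the paste_pot alone.

How it is judged:
On the way, in this order (a step that is already met when the one before it is completed fails the run):
1. the tray's brass nose has entered the slot mouth, nose first (x of tray in the frame of rack between -0.075 and 0.05 m and y of tray in the frame of rack between -0.02 and 0.02 m and angle between the x axis of tray and the x axis of rack, either way round below 0.2 rad and height (world z) of tray below 0.02 m), for 0.1 s.
2. the tray is home past the roller catch (x of tray in the frame of rack above 0.075 m), for 0.2 s.
At the end, for the whole second after the job is handed in: the tray is fully home in the rack's slot, nose in (its origin within 5 mm of the home place along the slot, 6 mm across, yaw within 0.06 rad of the rack's), flat on the table and at rest, with the seal and the paste pot still in it (x of tray in the frame of rack between 0.075 and 0.085 m and y of tray in the frame of rack between -0.006 and 0.006 m and angle between the x axis of tray and the x axis of rack, either way round below 0.06 rad and height (world z) of tray below 0.006 m and linear speed of tray below 0.02 m/s and distance between each of seal, paste_pot and tray below 0.075 m and z of each of seal, paste_pot in the frame of tray below 0.03 m); the robot touches nothing.
It fails at once if the tray is rammed against the rack (over 60 N) (contact force between tray and rack above 60 N).
It fails at once if the arm strikes or leans on the rack (over 30 N) (contact force between any of the arm, the fingers and rack above 30 N).
It fails at once if the seal or the paste pot leaves the tray (distance between any of seal, paste_pot and tray above 0.1 m).
It fails at once if another thing on the table is moved by more than 3 cm (distance of any of inkstone, ink_bottle, paperweight, water_cup, phone, brush_rest from where it was at the start of the episode above 0.03 m).
It also fails if it takes over 72 s, if anything falls off the work surface, if the arm or the gripper's body presses on something with over 40 N, if the wrist force passes 120 N, or if a joint passes its speed limit or range.

## Robot

A 7-joint arm with a two-finger parallel gripper is mounted at the origin on the work surface. World frame = base frame: x ahead of the robot, y to its left, z up, the work surface at z = 0. Lengths are in m, angles in rad, forces in N, time in s.
With the tool pointing down it reaches from about 0.4 to 0.875 m from the base axis. Payload 19.3 kg.
Tool frame: the origin (TCP) lies at the very end of the fingers, on their centre line; the grasp point (between the pads) lies 19 mm behind it; z points along the fingers, y is the line along which they close (so a half turn about z gives the same grasp; the last joint's range is limited). The gripper opens to 85 mm and grips with 20 to 120 N. Pads are 22 mm wide; open, the fingers measure 114 mm over their backs; the gripper's body (76 mm by 85 mm) begins 54 mm behind the grasp point. The pads swing forward as they close: fully open they stand 13 mm farther back than shut.
Start: joints at [-1.214, 0.521, -0.036, 1.599, 0.021, 1.021, -0.113], TCP at [0.259, 0.569, 0.231] pointing down, gripper open.
Joint ranges: [-2.91, 2.91], [-0.3, 2.13], [-1.5, 1.42], [0.17, 2.43], [-1.26, 4.41], [0.16, 1.93], [-2.52, 2.52]. Speed limits (rad/s): [1.89, 1.89, 2.39, 2.39, 3.01, 3.01, 3.01].

## Interface

Orientations are given as a rotation vector (axis times angle).
In Python, from station import env, viewer gives the robot as it stands. The module is installed in compiled form; this text tells all that it offers.
- The arm moves only by the tool arm_command, never from a script. Its argument "moves" is a list of rows, each a list of 3 entries, a list of its own where there are three numbers: the shift along the tool's x, y, z scaled (see below), then the turn, a rotation vector about the tool's x, y, z scaled (see below), then the closure, from -1 (fully open) to 1 (shut), so that 0 is half open. In form: [[[tx, ty, tz], [ax, ay, az], fingers], ...]. A call has 1 to 20 rows; each row shifts and turns the commanded pose from where the row before left it, along the tool's axes as they then stand; what a row does not reach is not made up. The controller multiplies each number of a shift by 0.2 m and each number of a turn by pi rad. A row lasts 1/12 s, in which the tool goes at most 41.7 mm and 7.16 degrees, less where a joint would pass 70% of its speed; a pose out of reach is approached as far as the arm can. A call with a number of a shift or a turn outside -1 to 1 is refused whole. A call with a gripper value outside its range is refused whole. The fingers move at their own pace and stop on an object; "newtons" is the grip in N (left out, the last holds). Time passes only in rows, so rows that do not move let the fingers close. It gives the time, the measured TCP pose, the force, the opening and the grip force at its end, in the units of the state.
- env.state(): the state, without advancing time (a new reading comes with each control period).
- viewer.snapshot(name): name is "side" or "top" or "wrist"; returns the picture (420x560x3 uint8, red, green, blue); there is no depth.
- viewer.camera_model(name): a dict with "camera_matrix" (3x3 intrinsics, pixels), "rvec" (rotation vector, rad) and "tvec" (3), from world to camera coordinates, as OpenCV has them. Camera axes: x right, y down, z forward; pixel columns grow to the right and rows downward; lengths in m; the calibration is good to about 2 mm. The wrist camera is an equidistant fisheye: a pixel r from the principal point sees the ray r / f radians off the axis. A picture is of the moment at which its call begins: read the wrist's pose just before it. camera_model takes no time and is no camera call; for the wrist camera it gives the pose at the moment of the call.
- env.finish_job(): hands the job in; it is judged then, once.
Trained networks look in the newest picture that a camera, given by its name, has taken for a name from the list of things; names that differ only in an ending like _2 or _b are one class to them, and where a whole thing is asked for, a point or a joint stands for the part that bears it (a point fixed in the world has none). Each returns a list of dicts, best first, with "score" (0 to 1); they miss things now and then, are a little off and sometimes report something else, mostly with a low value. They report only what shows in the picture. A call takes as long as a camera call. They do not tell look-alikes from the thing itself.
- viewer.regions_of(camera, name): "pixels" (420x560 bool, what is visible of it) and "pixel" ([column, row] in pixels, amid what is visible of it).
The state is a dict: "time": time; "joint_positions": joint angles; "qd": joint speeds; "joint_efforts": joint torques, N m; "ee_pos": TCP position; "orientation": TCP orientation; "ft_force": force on the tool from outside, world axes, zero at the start; "ft_torque": the same for the moment, N m; "width": finger opening in m; "finger_force": force on a finger pad.
Only numpy, scipy, OpenCV 4.12 (cv2) and the standard library are available. Lean on these libraries where they do the work, as an engineer would, in place of code of your own. Each camera call takes 0.05 s, during which the arm holds its last target. There are 200 camera calls.

## Working session

There is one attempt and no reset: what is moved stays moved. The work goes in short steps, Python scripts to look and compute and a tool call to move; the robot and the scene stay as the last step left them, time stands still between calls to the robot, and variables do not carry over. Pictures are saved under pics/ and viewed, at most 10 in all, crops included, and the job is handed in when it is done.

Besides the shell and the picture viewer there is one more tool, called as name(argument=value, ...), one argument or row to a line, values as JSON. arm_command: Moves the arm, as the interface text tells. Shifts and turns lie within -1 to 1; 1 stands for 0.2 m of shift or pi rad of turn. Its arguments: {"type":"object","properties":{"moves":{"type":"array","items":{"type":"array"}},"newtons":{"type":"number"}},"required":["moves"]}

```bash
mkdir -p pics; cat > h.py <<'E'
import numpy as np, cv2
from station import env, viewer
from scipy.spatial.transform import Rotation as R
def snap(cam,name):
    im=viewer.snapshot(cam); cv2.imwrite(f'pics/{name}.png',im[:,:,::-1]); return im
def ray(cam,px,cm=None):
    m=cm or viewer.camera_model(cam); K=np.array(m['camera_matrix']); Rm=cv2.Rodrigues(np.array(m['rvec'],float))[0]; t=np.array(m['tvec'],float).ravel()
    x=(px[0]-K[0,2])/K[0,0]; y=(px[1]-K[1,2])/K[1,1]
    if cam=='wrist':
        r=np.hypot(x,y); d=np.array([x/r*np.sin(r),y/r*np.sin(r),np.cos(r)]) if r>0 else np.array([0,0,1.])
    else: d=np.array([x,y,1.])
    return -Rm.T@t, Rm.T@d
def atz(cam,px,z,cm=None):
    o,d=ray(cam,px,cm); return o+d*(z-o[2])/d[2]
def proj(cam,p,cm=None):
    m=cm or viewer.camera_model(cam); K=np.array(m['camera_matrix']); Rm=cv2.Rodrigues(np.array(m['rvec'],float))[0]
    c=Rm@np.array(p)+np.array(m['tvec'],float).ravel()
    if cam=='wrist':
        th=np.arctan2(np.hypot(c[0],c[1]),c[2]); h=np.hypot(c[0],c[1]); return np.array([K[0,2]+K[0,0]*th*c[0]/h,K[1,2]+K[1,1]*th*c[1]/h])
    return (K@(c/c[2]))[:2]
def st():
    s=env.state(); r=R.from_rotvec(s['orientation']); print('t',round(s['time'],2),'p',np.round(s['ee_pos'],4),'R',np.round(r.as_matrix(),3).tolist(),'F',np.round(s['ft_force'],1),'w',round(s['width'],4),'ff',s['finger_force'],'q',np.round(s['joint_positions'],2)); return s
E
python3 - <<'E'
from h import *
st()
for c in ('top','side'):
    im=snap(c,c+'0'); m=viewer.camera_model(c); o,d=ray(c,(280,210)); print(c,np.round(o,3),np.round(d,3))
    for n in ('tray','tray_board','tray_spear','rack','rack_brow','rack_home','seal','paste_pot'):
        print(n,[(np.round(r['pixel'],1).tolist(),round(r['score'],2),int(r['pixels'].sum())) for r in viewer.regions_of(c,n)][:4])
E
```

```text
t 0.0 p [0.2586 0.5686 0.2307] R [[-0.91, 0.414, -0.0], [0.414, 0.91, -0.001], [-0.0, -0.001, -1.0]] F [-0.1 -0.1 -0.1] w 0.0855 ff 0.0 q [-1.21  0.52 -0.04  1.6   0.02  1.02 -0.11]
top [0.43  0.013 1.451] [ 0.122 -0.009 -0.993]
tray [([202.8, 183.0], 0.81, 1205)]
tray_board [([206.1, 185.1], 0.66, 1156), ([205.4, 202.9], 0.39, 115)]
tray_spear [([204.4, 187.8], 0.75, 1151), ([417.3, 183.4], 0.74, 273), ([203.2, 172.2], 0.59, 163)]
rack [([367.8, 160.8], 0.66, 4604)]
rack_brow [([372.0, 158.5], 0.6, 4710)]
rack_home [([376.2, 153.5], 0.63, 4710)]
seal [([204.0, 201.8], 0.67, 133)]
paste_pot [([209.8, 132.1], 0.7, 141), ([233.9, 174.9], 0.58, 150), ([204.7, 176.3], 0.54, 162)]
side [0.243 0.792 1.076] [ 0.265 -0.604 -0.752]
tray [([223.3, 265.5], 0.94, 1011)]
tray_board [([223.5, 267.1], 0.97, 1135), ([267.1, 149.0], 0.44, 3566), ([236.6, 271.4], 0.29, 132)]
tray_spear [([223.7, 265.4], 0.61, 1209)]
rack [([270.0, 149.9], 0.55, 3469)]
rack_brow [([268.5, 149.9], 0.82, 3618)]
rack_home [([264.8, 148.9], 0.56, 3654)]
seal [([238.0, 273.9], 0.58, 160)]
paste_pot [([183.6, 247.6], 0.51, 120), ([229.3, 242.8], 0.49, 134), ([217.5, 263.4], 0.48, 141)]
```

View pics/top0.png

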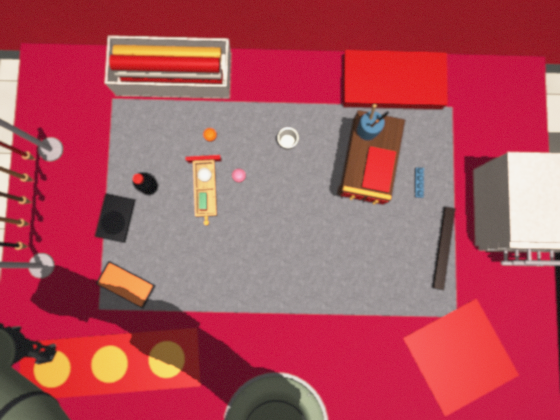

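View pics/side0.png

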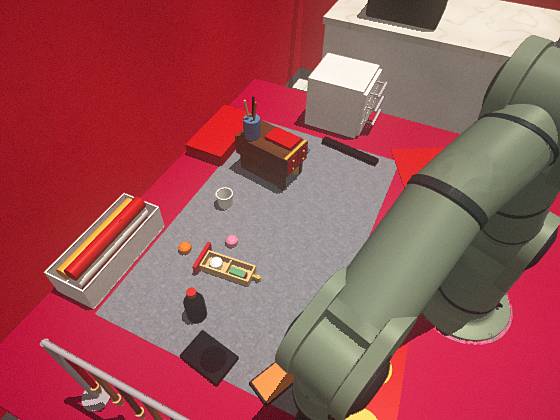

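The tray is at top (204,187), with its bulb at (206,220) and its red board at (204,158). The rack is at (370,158), its mouth facing down-image. For the paste pot the candidates are white (204,175) in the tray, orange (210,134) and pink (239,175); I choose the white one in the tray. There is only one tray. Next, a close crop to check this and for rough geometry.

```bash
python3 - <<'E'
from h import *
im=cv2.imread('pics/top0.png')
a=cv2.resize(im[145:235,170:255],None,fx=4.5,fy=4.5,interpolation=cv2.INTER_CUBIC)
b=cv2.resize(im[100:210,325:410],None,fx=4.5,fy=4.5,interpolation=cv2.INTER_CUBIC)
h=max(a.shape[0],b.shape[0]); o=np.zeros((h,a.shape[1]+b.shape[1]+5,3),np.uint8); o[:a.shape[0],:a.shape[1]]=a; o[:b.shape[0],a.shape[1]+5:]=b
cv2.imwrite('pics/crop1.png',o); print(o.shape)
for n,px,z in (('bulb',(206,221),.016),('boardL',(187,158),.044),('boardR',(221,157),.044),('pot',(204.5,175.5),.03),('seal',(204,201.8),.022),('rfl',(343,192),.155),('rfr',(391,202),.155),('rbr',(404,123),.155),('rbl',(355,112),.155)):
    print(n,np.round(atz('top',px,z),4))
E
```

```text
(495, 769, 3)
bulb [0.5686 0.2129 0.016 ]
boardL [0.7459 0.2707 0.044 ]
boardR [0.7513 0.1735 0.044 ]
pot [0.6989 0.2206 0.03  ]
seal [0.6234 0.2201 0.022 ]
rfl [ 0.64   -0.1626  0.155 ]
rfr [ 0.6165 -0.2889  0.155 ]
rbr [ 0.8309 -0.3248  0.155 ]
rbl [ 0.8579 -0.1934  0.155 ]
```

View pics/crop1.png

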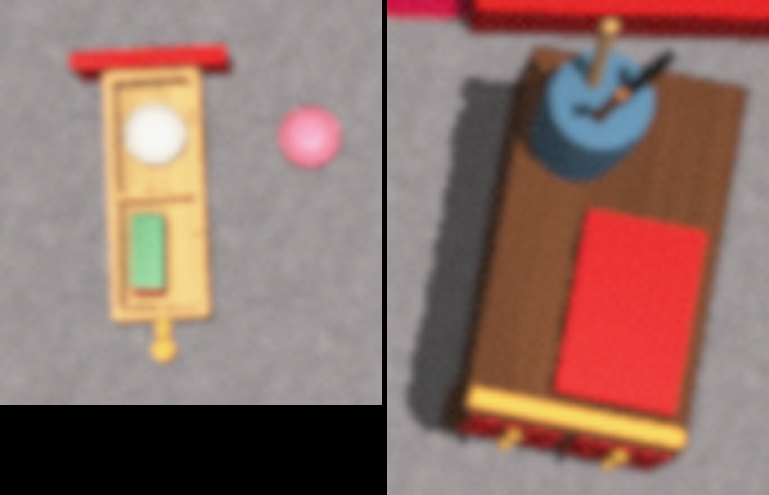

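The crop confirms it: tray nose-down with its bulb at crop (163,348), white pot (153,133) and green seal (148,250) inside, pink decoy outside at (310,137). The rack's front faces down-image. Turning the tool and moving above the tray.

arm_command(
  moves=[
    [[0,0,0],[0,0,-0.03],-1],
    [[0,0,0],[0,0,-0.03],-1],
    [[0,0,0],[0,0,-0.03],-1],
    [[0,0,0],[0,0,-0.03],-1],
    [[0,0,0],[0,0,-0.033],-1],
  ],
)

```text
time: 1.32
ee_pos: [0.2587, 0.5689, 0.2313]
orientation: [-0.092, 3.14, 0.0]
ft_force: [0.4, 0.4, 0.4]
width: 0.0856
finger_force: 0.0
```

arm_command(
  moves=[
    [[-0.128,-0.123,0],[0,0,0],-1],
    [[-0.128,-0.123,0],[0,0,0],-1],
    [[-0.128,-0.123,0],[0,0,0],-1],
    [[-0.128,-0.123,0],[0,0,0],-1],
    [[-0.128,-0.123,0],[0,0,0],-1],
    [[-0.128,-0.123,0],[0,0,0],-1],
    [[-0.128,-0.123,0],[0,0,0],-1],
    [[-0.128,-0.123,0],[0,0,0],-1],
    [[-0.128,-0.123,0],[0,0,0],-1],
    [[-0.128,-0.123,0],[0,0,0],-1],
    [[-0.128,-0.123,0],[0,0,0],-1],
    [[-0.128,-0.123,0],[0,0,0],-1],
    [[-0.128,-0.123,0],[0,0,0],-1],
    [[-0.128,-0.123,0],[0,0,0],-1],
    [[-0.128,-0.123,0],[0,0,0],-1],
    [[0,0,0],[0,0,0],-1],
    [[0,0,0],[0,0,0],-1],
  ],
)

```text
time: 2.73
ee_pos: [0.6632, 0.2188, 0.2307]
orientation: [0.079, -3.14, 0.001]
ft_force: [-0.4, 0.4, -0.9]
width: 0.0852
finger_force: 0.0
```

```bash
python3 - <<'E'
from h import *
import json
st(); cm=viewer.camera_model('wrist'); im=snap('wrist','w1')
print(np.array(cm['camera_matrix']).tolist()); o,d=ray('wrist',(280,210),cm); print(o,d)
for n in ('tray','seal','paste_pot'):
    for r in viewer.regions_of('wrist',n)[:3]:
        print(n,np.round(r['pixel'],1),round(r['score'],2),int(r['pixels'].sum()),np.round(atz('wrist',r['pixel'],.03,cm),4))
cv2.imwrite('pics/w1.png',cv2.resize(im[:,:,::-1],(800,600),interpolation=cv2.INTER_CUBIC))
E
```

```text
t 2.73 p [0.6632 0.2188 0.2307] R [[-0.999, -0.05, -0.0], [-0.05, 0.999, -0.001], [0.0, -0.001, -1.0]] F [-0.4  0.4 -0.9] w 0.0852 ff 0.0 q [-0.37  0.64 -0.06  1.38  0.04  1.12  1.18]
[[325.19226210127806, 0.0, 277.8165278715557], [0.0, 325.19226210127806, 202.67611142232468], [0.0, 0.0, 1.0]]
[0.58086707 0.21567512 0.37356326] [ 0.343619    0.02308042 -0.93882548]
tray [279.1 180.9] 0.65 7717 [0.6729 0.2214 0.03  ]
seal [284.2 132.3] 0.93 981 [0.6193 0.224  0.03  ]
paste_pot [196.8 198.7] 0.93 951 [0.6979 0.1291 0.03  ]
paste_pot [279.5 204.7] 0.68 971 [0.7003 0.2232 0.03  ]
paste_pot [267.6 288.2] 0.64 718 [0.8123 0.2141 0.03  ]
```

View pics/w1.png

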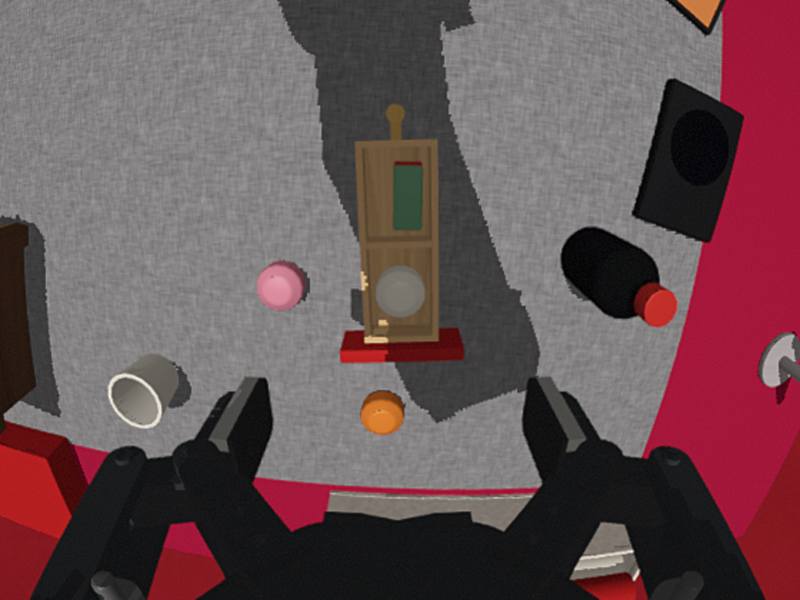

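The wrist view shows the tray in shade. In the 800x600 picture the nose rim corners are (356,142) and (437,140), the board-end corners (365,342) and (439,341), and the bulb (395,114). The seal and white pot are inside, and the pink and orange decoys are outside.

```bash
python3 - <<'E'
from h import *
cm=viewer.camera_model('wrist'); f=560/800
P={n:atz('wrist',(u*f,v*f),z,cm) for n,u,v,z in (('fl',356,142,.03),('fr',437.5,140,.03),('dl',361,243,.03),('dr',437,241,.03),('rl',365,342,.03),('rr',439.5,341,.03),('bulb',395,114,.02),('bl',341,347,.044),('br',464,344,.044))}
for n,p in P.items(): print(n,np.round(p,4))
fm=(P['fl']+P['fr'])/2; rm=(P['rl']+P['rr'])/2; print('o',(fm+rm)/2,'div',(P['dl']+P['dr'])/2,'len',np.linalg.norm(fm-rm), 'wid',np.linalg.norm(P['fl']-P['fr']),np.linalg.norm(P['rl']-P['rr']))
d=fm-rm; print('yaw',np.arctan2(d[1],d[0])); d=P['bulb']-(P['bl']+P['br'])/2; print('yaw2',np.arctan2(d[1],d[0]))
for q in [(.58,.21)]: pass
E
```

```text
fl [0.5844 0.189  0.03  ]
fr [0.5796 0.2483 0.03  ]
dl [0.6606 0.1957 0.03  ]
dr [0.6558 0.2534 0.03  ]
rl [0.7432 0.2015 0.03  ]
rr [0.739  0.2624 0.03  ]
bulb [0.5618 0.2162 0.02  ]
bl [0.7421 0.1833 0.044 ]
br [0.7342 0.2804 0.044 ]
o [0.66154435 0.2253064  0.03      ] div [0.65817132 0.22457029 0.03      ] len 0.15970143728560743 wid 0.05953961323644902 0.06107074978517447
yaw -3.058035014772605
yaw2 -3.0533075735553137
```

arm_command(
  moves=[
    [[0,0,0],[0,0,-0.011],-1],
    [[-0.093,0.032,0],[0,0,0],-1],
    [[0,0,0.14],[0,0,0],-1],
    [[0,0,0.14],[0,0,0],-1],
    [[0,0,0.14],[0,0,0],-1],
    [[0,0,0.14],[0,0,0],-1],
    [[0,0,0.14],[0,0,0],-1],
    [[0,0,0.14],[0,0,0],-1],
    [[0,0,0.14],[0,0,0],-1],
    [[0,0,0.07],[0,0,0],-1],
    [[0,0,0.06],[0,0,0],-1],
    [[0,0,0],[0,0,0],-1],
    [[0,0,0],[0,0,0],-1],
  ],
)

```text
time: 4.02
ee_pos: [0.6803, 0.2296, 0.01]
orientation: [-0.139, 3.138, 0.0]
ft_force: [1.0, -0.5, 1.0]
width: 0.0854
finger_force: 0.0
```

```bash
python3 - <<'E'
from h import *
st(); im=snap('wrist','w2')
cv2.imwrite('pics/w2.png',im[:,:,::-1])
E
```

```text
t 4.02 p [0.6803 0.2296 0.01  ] R [[-0.996, -0.089, 0.001], [-0.089, 0.996, 0.0], [-0.001, 0.0, -1.0]] F [ 1.  -0.5  1. ] w 0.0854 ff 0.0 q [-0.37  0.92 -0.07  1.45  0.08  0.78  1.19]
```

View pics/w2.png

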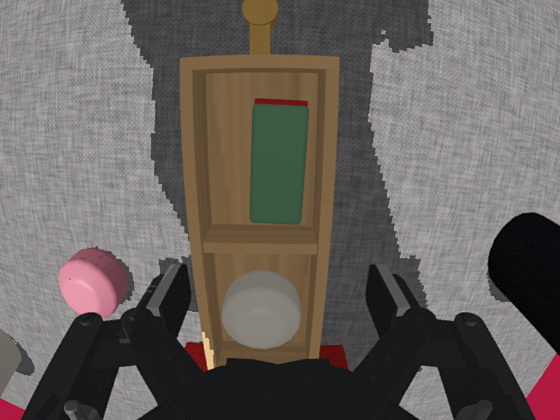

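Fingers straddle the tray with the tray about 16 px left of centre (rim 197–327, pads 190–368 at row 268). Shifting 6 mm, then closing.

arm_command(
  moves=[
    [[0,-0.03,0.01],[0,0,0],-1],
    [[0,0,0],[0,0,0],-0.2],
    [[0,0,0],[0,0,0],0],
    [[0,0,0],[0,0,0],0.3],
    [[0,0,0],[0,0,0],0.3],
    [[0,0,0],[0,0,0],0.3],
    [[0,0,0],[0,0,0],0.3],
    [[0,0,0],[0,0,0],0.3],
  ],
  newtons=50,
)

```text
time: 4.73
ee_pos: [0.6811, 0.2226, 0.0084]
orientation: [-0.138, 3.138, -0.001]
ft_force: [-1.5, -3.8, 8.1]
width: 0.0589
finger_force: 54.1
```

arm_command(
  moves=[
    [[0,0,-0.05],[0,0,0],0.3],
    [[0,0,-0.1],[0,0,0],0.3],
    [[0,0,-0.1],[0,0,0],0.3],
    [[0,0,0],[0,0,0],0.3],
  ],
)

```text
time: 5.07
ee_pos: [0.6824, 0.2239, 0.0617]
orientation: [-0.138, 3.134, 0.003]
ft_force: [1.3, -0.3, -3.7]
width: 0.0591
finger_force: 56.2
```

```bash
python3 - <<'E'
from h import *
st(); im=snap('wrist','w3')
E
```

```text
t 5.07 p [0.6824 0.2239 0.0617] R [[-0.996, -0.088, 0.005], [-0.088, 0.996, 0.002], [-0.005, 0.002, -1.0]] F [ 1.3 -0.3 -3.7] w 0.0591 ff 56.18709862232208 q [-0.36  0.85 -0.07  1.44  0.07  0.85  1.21]
```

View pics/w3.png

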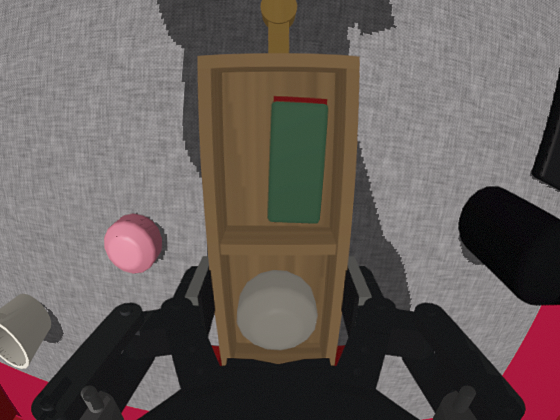

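The tray is held centred (bulb col 279, divider 277), with pot and seal inside. Carrying it to the clear middle and turning it.

arm_command(
  moves=[
    [[0.05,-0.043,-0.02],[0,0,0],0.3],
    [[0.1,-0.086,-0.02],[0,0,0],0.3],
    [[0.11,-0.09,-0.02],[0,0,0],0.3],
    [[0.11,-0.09,-0.02],[0,0,0],0.3],
    [[0.11,-0.09,-0.02],[0,0,0],0.3],
    [[0.11,-0.09,-0.02],[0,0,0],0.3],
    [[0.11,-0.09,-0.02],[0,0,0],0.3],
    [[0.11,-0.09,-0.02],[0,0,0],0.3],
    [[0.11,-0.09,-0.02],[0,0,0],0.3],
    [[0.07,-0.06,-0.02],[0,0,0],0.3],
    [[0.04,-0.04,0],[0,0,0],0.3],
    [[0,0,0],[0,0,0],0.3],
  ],
)

```text
time: 6.12
ee_pos: [0.4891, 0.032, 0.097]
orientation: [0.136, -3.137, 0.001]
ft_force: [0.8, -0.6, -4.3]
width: 0.0589
finger_force: 56.2
```

arm_command(
  moves=[
    [[0,0,0],[0,0,0.015],0.3],
    [[0,0,0],[0,0,0.025],0.3],
    [[0,0,0],[0,0,0.035],0.3],
    [[0,0,0],[0,0,0.035],0.3],
    [[0,0,0],[0,0,0.035],0.3],
    [[0,0,0],[0,0,0.035],0.3],
    [[0,0,0],[0,0,0.035],0.3],
    [[0,0,0],[0,0,0.035],0.3],
    [[0,0,0],[0,0,0.035],0.3],
    [[0,0,0],[0,0,0.035],0.3],
    [[0,0,0],[0,0,0.035],0.3],
    [[0,0,0],[0,0,0.035],0.3],
    [[0,0,0],[0,0,0.035],0.3],
    [[0,0,0],[0,0,0.035],0.3],
    [[0,0,0],[0,0,0.035],0.3],
    [[0,0,0],[0,0,0.035],0.3],
    [[0,0,0],[0,0,0.035],0.3],
    [[0,0,0],[0,0,0.035],0.3],
    [[0,0,0],[0,0,0.035],0.3],
    [[0,0,0],[0,0,0.035],0.3],
  ],
)

```text
time: 7.78
ee_pos: [0.491, 0.0347, 0.0967]
orientation: [2.66, 1.67, -0.0]
ft_force: [-1.0, -0.3, -4.2]
width: 0.0587
finger_force: 56.2
```

arm_command(
  moves=[
    [[0,0,0],[0,0,0.035],0.3],
    [[0,0,0],[0,0,0.035],0.3],
    [[0,0,0],[0,0,0.035],0.3],
    [[0,0,0],[0,0,0.035],0.3],
    [[0,0,0],[0,0,0.035],0.3],
    [[0,0,0],[0,0,0.035],0.3],
    [[0,0,0],[0,0,0.035],0.3],
    [[0,0,0],[0,0,0.035],0.3],
    [[0,0,0],[0,0,0.035],0.3],
    [[0,0,0],[0,0,0.035],0.3],
    [[0,0,0],[0,0,0.03],0.3],
    [[0,0,0],[0,0,0.02],0.3],
    [[0,0,0],[0,0,0.01],0.3],
    [[0,0,0],[0,0,0],0.3],
    [[0,0,0],[0,0,0],0.3],
  ],
)

```text
time: 9.03
ee_pos: [0.4906, 0.0342, 0.097]
orientation: [3.131, -0.251, -0.0]
ft_force: [-0.3, -1.2, -4.0]
width: 0.059
finger_force: 56.2
```

```bash
python3 - <<'E'
from h import *
s=st(); cm=viewer.camera_model('wrist'); im=snap('wrist','w4')
cv2.imwrite('pics/w4.png',cv2.resize(im[:,:,::-1],(800,600),interpolation=cv2.INTER_CUBIC))
for c in ('wrist',):
  for r in viewer.regions_of(c,'rack')[:2]: print(np.round(r['pixel'],1),r['score'])
E
```

```text
t 9.03 p [0.4906 0.0342 0.097 ] R [[0.987, -0.159, -0.0], [-0.159, -0.987, -0.001], [-0.0, 0.001, -1.0]] F [-0.3 -1.2 -4. ] w 0.059 ff 56.15067958831787 q [-0.77  0.7   0.83  2.08 -0.81  0.71 -1.13]
```

View pics/w4.png

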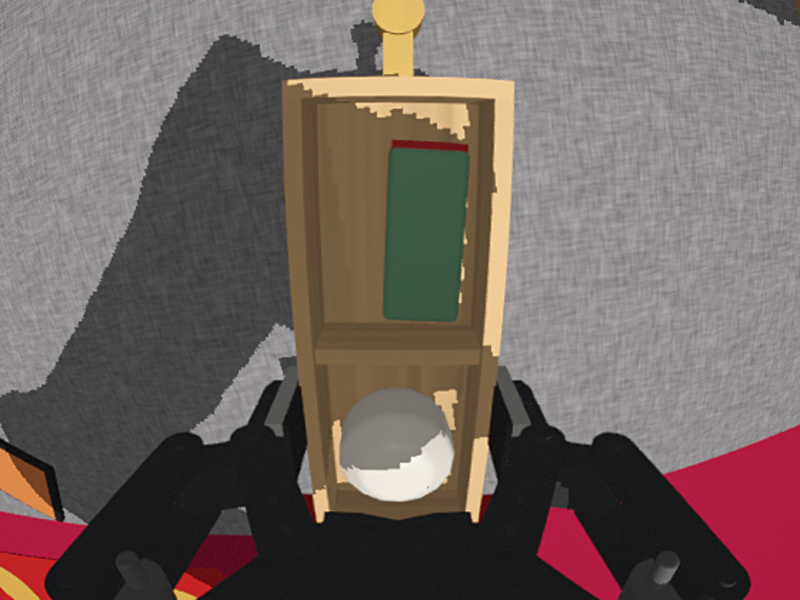

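Tray turned, nose forward, aligned with the tool (bulb col 397 of 800), contents in place. Now moving it in front of the rack.

arm_command(
  moves=[
    [[-0.005,0.05,0],[0,0,0],0.3],
    [[-0.005,0.1,0],[0,0,0],0.3],
    [[-0.005,0.13,0],[0,0,0],0.3],
    [[-0.005,0.13,0],[0,0,0],0.3],
    [[-0.005,0.13,0],[0,0,0],0.3],
    [[-0.005,0.13,0],[0,0,0],0.3],
    [[-0.005,0.13,0],[0,0,0],0.3],
    [[-0.005,0.13,0],[0,0,0],0.3],
    [[0,0.13,0],[0,0,0],0.3],
    [[0,0.08,0],[0,0,0],0.3],
    [[0,0.04,0],[0,0,0],0.3],
    [[0,0,0],[0,0,0],0.3],
    [[0,0,0],[0,0,0],0.3],
  ],
)

```text
time: 10.22
ee_pos: [0.4441, -0.1977, 0.0973]
orientation: [-3.131, 0.256, 0.0]
ft_force: [1.3, 1.2, -4.3]
width: 0.0585
finger_force: 56.2
```

```bash
python3 - <<'E'
from h import *
s=st(); cm=viewer.camera_model('wrist'); im=snap('wrist','w5'); import pickle; pickle.dump(cm,open('cm5.pkl','wb'))
cv2.imwrite('pics/w5.png',cv2.resize(im[:250,:][:,:,::-1],(800,357),interpolation=cv2.INTER_CUBIC))
E
```

```text
t 10.22 p [ 0.4441 -0.1977  0.0973] R [[0.987, -0.163, -0.0], [-0.163, -0.987, 0.0], [-0.0, -0.0, -1.0]] F [ 1.3  1.2 -4.3] w 0.0585 ff 56.15589380264282 q [-0.26  0.67  0.78  2.1  -0.77  0.68 -0.69]
```

View pics/w5.png

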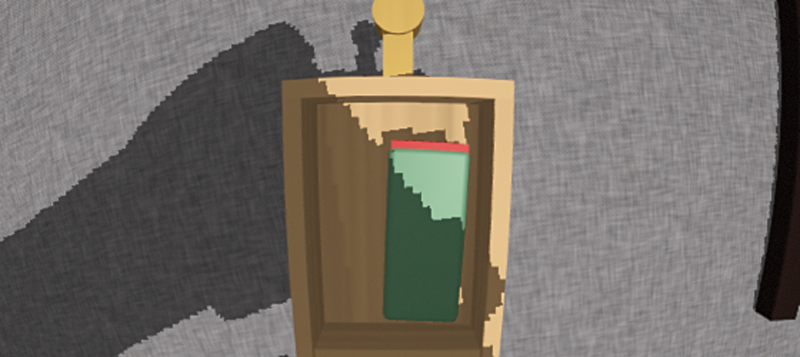

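The rack is out of the wrist camera's view here (it shows only the tray, bulb at (398,12)). I'll fit the rack pose from the unobstructed first top and side pictures, using colour and silhouette.

```bash
cat > fit.py <<'E'
from h import *
from scipy.optimize import minimize
top=cv2.imread('pics/top0.png'); side=cv2.imread('pics/side0.png'); CT=viewer.camera_model('top'); CS=viewer.camera_model('side')
# corners of cabinet top face picked in crop1
pk=np.array([[467,388],[688,430],[748,88],[530,48]],float); px=np.c_[325+(pk[:,0]-387+.5)/4.5-.5,100+(pk[:,1]+.5)/4.5-.5]
W=np.array([atz('top',p,.155,CT) for p in px]); print(np.round(W,4).tolist(),'len',np.linalg.norm(W[0]-W[3]),np.linalg.norm(W[1]-W[2]),'wid',np.linalg.norm(W[0]-W[1]),np.linalg.norm(W[3]-W[2]))
M=np.array([[-15,66],[-15,-66],[212,-66],[212,66]])/1000
a=M-M.mean(0); b=W[:,:2]-W[:,:2].mean(0); yaw=np.arctan2((a[:,0]*b[:,1]-a[:,1]*b[:,0]).sum(),(a*b).sum()); Rz=np.array([[np.cos(yaw),-np.sin(yaw)],[np.sin(yaw),np.cos(yaw)]])
o=W[:,:2].mean(0)-Rz@M.mean(0); print('pose',o,yaw)
def corners(p,z0,z1,x0,x1,y0,y1):
    c,s=np.cos(p[2]),np.sin(p[2]); return [np.array([p[0]+c*x-s*y,p[1]+s*x+c*y,z]) for x in (x0,x1) for y in (y0,y1) for z in (z0,z1)]
if __name__=='__main__':
    p=[*o,yaw]; out=[]
    for im,cm,cam,roi in ((top,CT,'top',(100,215,325,415)),(side,CS,'side',(95,195,225,315))):
        k=6 if cam=='side' else 4
        r0,r1,c0,c1=roi; k=4.4; v=cv2.resize(im[r0:r1,c0:c1],None,fx=k,fy=k,interpolation=cv2.INTER_CUBIC)
        def P(w): u=proj(cam,w,cm); return tuple(np.round(((u-[c0,r0]+.5)*k-.5)).astype(int).tolist())
        for z0,z1,x0,x1,y0,y1,col in ((.075,.155,-.015,.212,-.066,.066,(255,255,0)),(0,.075,0,.2,-.064,.064,(0,255,0)),(0,.075,0,.2,-.032,.032,(255,0,255))):
            C=[P(w) for w in corners(p,z0,z1,x0,x1,y0,y1)]
            for i in range(8):
                for b in (1,2,4):
                    if not i&b and col!=(255,0,255): cv2.line(v,C[i],C[i|b],col,1)
                    elif not i&b and i<4 and (i|b)<4: cv2.line(v,C[i],C[i|b],col,1)
        out.append(v)
    h=max(o.shape[0] for o in out); out=[cv2.copyMakeBorder(o,0,h-o.shape[0],0,0,cv2.BORDER_CONSTANT) for o in out]
    cv2.imwrite('pics/fit.png',np.hstack(out)); print(np.hstack(out).shape)
E
python3 fit.py
```

```text
[[0.6564, -0.1609, 0.155], [0.6347, -0.2903, 0.155], [0.8415, -0.3272, 0.155], [0.8628, -0.1971, 0.155]] len 0.2094968963935183 0.21010554839646298 wid 0.131199312107401 0.13179710754932908
pose [ 0.65180288 -0.22701105] -0.17203228744919163
(506, 792, 3)
```

View pics/fit.png

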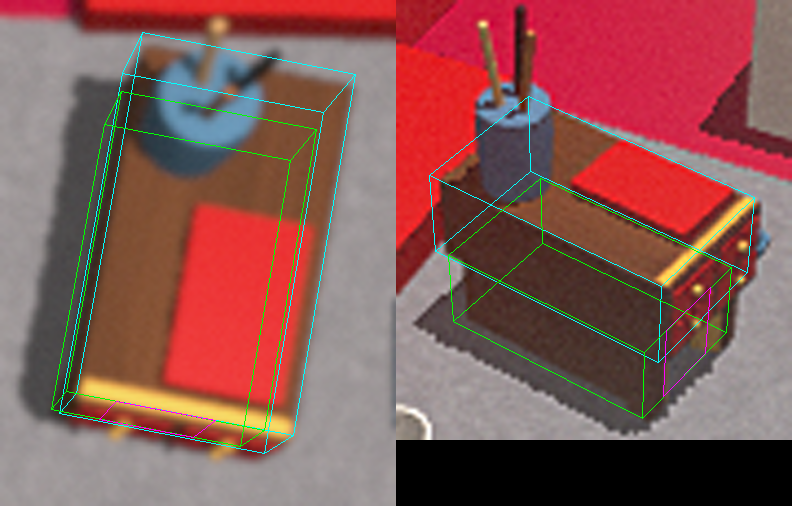

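Overlay: the fitted cabinet (cyan) matches the width and the yellow front edge ((75,395)–(293,437)). The back edge is about 8 mm off, so distance along the slot is uncertain but lateral position and yaw are good. Rack is at about (0.652,-0.227) with yaw -0.172. Aligning, then lowering.

arm_command(
  moves=[
    [[0,-0.034,0],[0,0,0.0025],0.3],
    [[0,0,0.06],[0,0,0],0.3],
    [[0,0,0.08],[0,0,0],0.3],
    [[0,0,0.08],[0,0,0],0.3],
    [[0,0,0.08],[0,0,0],0.3],
    [[0,0,0.06],[0,0,0],0.3],
    [[0,0,0.04],[0,0,0],0.3],
    [[0,0,0.02],[0,0,0],0.3],
    [[0,0,0.01],[0,0,0],0.3],
    [[0,0,0],[0,0,0],0.3],
    [[0,0,0],[0,0,0],0.3],
  ],
)

```text
time: 11.18
ee_pos: [0.4457, -0.1909, 0.0117]
orientation: [3.13, -0.268, 0.001]
ft_force: [-0.3, -0.2, -4.5]
width: 0.059
finger_force: 56.2
```

```bash
cat >> h.py <<'E'
def rel():
    s=env.state(); p=np.array(s['ee_pos'])[:2]-[.6518,-.2270]; y=-.172; m=R.from_rotvec(s['orientation']).as_matrix(); c,n=np.cos(y),np.sin(y)
    F=np.array(s['ft_force']); print('t',round(s['time'],2),'along',round(c*p[0]+n*p[1],4),'lat',round(-n*p[0]+c*p[1],4),'z',round(s['ee_pos'][2],4),'dyaw',round(np.arctan2(m[1,0],m[0,0])-y,4),'zax',np.round(m[:,2],3),'Fal',round(c*F[0]+n*F[1],1),'Flat',round(-n*F[0]+c*F[1],1),'Fz',round(F[2],1),'T',np.round(s['ft_torque'],2),'w',s['width'])
E
python3 -c "from h import *; rel()"
```

```text
t 11.18 along -0.2092 lat 0.0003 z 0.0117 dyaw 0.0014 zax [ 0.001 -0.    -1.   ] Fal -0.3 Flat -0.2 Fz -4.5 T [ 0.   -0.01  0.03] w 0.05896799975368401
```

arm_command(
  moves=[
    [[0.03,0,0.01],[0,0,0],0.3],
    [[0.06,0,0],[0,0,0],0.3],
    [[0.06,0,0],[0,0,0],0.3],
    [[0.06,0,0],[0,0,0],0.3],
    [[0.06,0,0],[0,0,0],0.3],
    [[0.05,0,0],[0,0,0],0.3],
    [[0,0,0],[0,0,0],0.3],
  ],
)

```text
time: 11.77
ee_pos: [0.5109, -0.202, 0.0095]
orientation: [3.13, -0.266, 0.003]
ft_force: [-0.6, 0.1, -3.8]
width: 0.0585
finger_force: 56.2
```

```bash
python3 - <<'E'
from h import *
rel()
E
```

```text
t 11.77 along -0.1431 lat 0.0005 z 0.0095 dyaw 0.0026 zax [ 0.002 -0.001 -1.   ] Fal -0.6 Flat 0.0 Fz -3.8 T [ 0.04  0.02 -0.  ] w 0.05854702001005605
```

arm_command(
  moves=[
    [[0.03,0,0],[0,0,0],0.3],
    [[0.03,0,0],[0,0,0],0.3],
    [[0.03,0,0],[0,0,0],0.3],
    [[0.03,0,0],[0,0,0],0.3],
    [[0.03,0,0],[0,0,0],0.3],
    [[0.02,0,0],[0,0,0],0.3],
    [[0,0,0],[0,0,0],0.3],
  ],
)

```text
time: 12.35
ee_pos: [0.5428, -0.2078, 0.0093]
orientation: [3.13, -0.267, 0.001]
ft_force: [0.0, 0.1, -4.6]
width: 0.059
finger_force: 56.2
```

```bash
python3 -c "from h import *; rel()"
```

```text
t 12.35 along -0.1107 lat 0.0003 z 0.0093 dyaw 0.0016 zax [ 0. -0. -1.] Fal 0.0 Flat 0.1 Fz -4.6 T [-0.02  0.06  0.  ] w 0.05900474684784132
```

arm_command(
  moves=[
    [[0.015,0,0],[0,0,0],0.3],
    [[0.015,0,0],[0,0,0],0.3],
    [[0.015,0,0],[0,0,0],0.3],
    [[0,0,0],[0,0,0],0.3],
  ],
)

```text
time: 12.68
ee_pos: [0.5514, -0.2093, 0.0093]
orientation: [3.13, -0.268, 0.001]
ft_force: [0.5, -0.2, -4.0]
width: 0.0588
finger_force: 56.2
```

```bash
python3 -c "from h import *; rel()"
```

```text
t 12.68 along -0.1019 lat 0.0003 z 0.0093 dyaw 0.0014 zax [ 0. -0. -1.] Fal 0.5 Flat -0.2 Fz -4.0 T [0.03 0.05 0.04] w 0.05875453734928943
```

arm_command(
  moves=[
    [[0.02,0,0],[0,0,0],0.3],
    [[0.02,0,0],[0,0,0],0.3],
    [[0.02,0,0],[0,0,0],0.3],
    [[0.02,0,0],[0,0,0],0.3],
    [[0,0,0],[0,0,0],0.3],
    [[0,0,0],[0,0,0],0.3],
  ],
)

```text
time: 13.18
ee_pos: [0.5667, -0.212, 0.0092]
orientation: [3.13, -0.268, -0.0]
ft_force: [0.7, -0.1, -5.0]
width: 0.0589
finger_force: 56.2
```

```bash
python3 - <<'E'
from h import *
rel()
snap('side','s2'); 
im=cv2.imread('pics/s2.png'); snap('wrist','w6')
a=cv2.resize(im[90:240,220:340],(480,600),interpolation=cv2.INTER_CUBIC); b=cv2.imread('pics/w6.png')
b=cv2.resize(b[:,140:420],(320,480)); b=cv2.copyMakeBorder(b,0,120,0,0,cv2.BORDER_CONSTANT)
cv2.imwrite('pics/chk.png',np.hstack([a,b]))
E
```

```text
t 13.18 along -0.0864 lat 0.0002 z 0.0092 dyaw 0.0012 zax [-0. -0. -1.] Fal 0.7 Flat -0.0 Fz -5.0 T [ 0.02  0.02 -0.04] w 0.05888271642178344
```

View pics/chk.png

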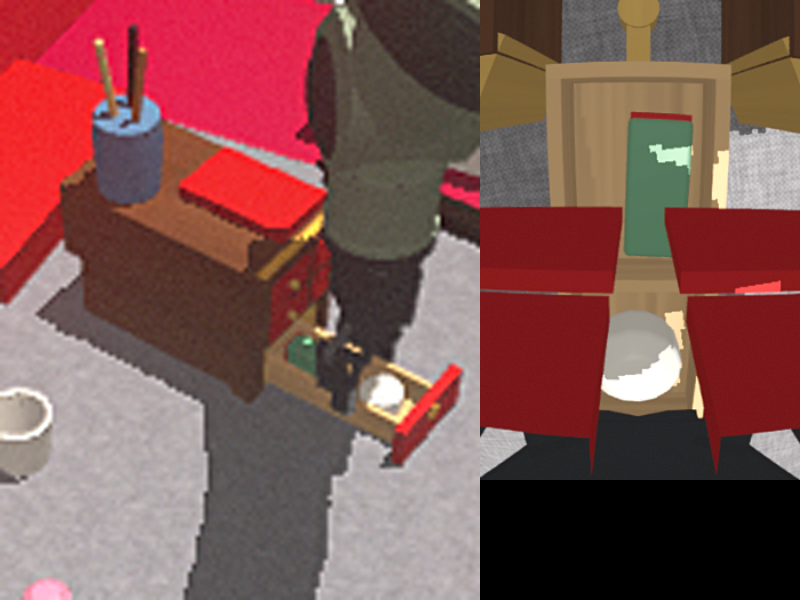

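The side crop shows the tray nose at the slot mouth with its contents in. The wrist crop shows the tray (cols 548–730) centred between the rails (562, 722) and just inside the lead-ins. Easing 10 mm further, then checking force.

arm_command(
  moves=[
    [[0.015,0,0],[0,0,0],0.3],
    [[0.015,0,0],[0,0,0],0.3],
    [[0.015,0,0],[0,0,0],0.3],
    [[0.005,0,0],[0,0,0],0.3],
    [[0,0,0],[0,0,0],0.3],
  ],
)

```text
time: 13.7
ee_pos: [0.5767, -0.2141, 0.0093]
orientation: [3.129, -0.268, 0.001]
ft_force: [-0.7, -5.3, -3.6]
width: 0.0588
finger_force: 56.2
```

```bash
python3 -c "from h import *; rel()"
```

```text
t 13.7 along -0.0762 lat -0.0002 z 0.0093 dyaw 0.0009 zax [ 0.    -0.001 -1.   ] Fal 0.3 Flat -5.4 Fz -3.6 T [-0.97  0.11 -0.35] w 0.05882058057771606
```

Light contact with the left lead-in (−5 N lateral). Shifting right 2 mm, then releasing and lifting.

arm_command(
  moves=[
    [[0,0.01,0],[0,0,0],0.3],
    [[0,0,0.003],[0,0,0],0.3],
    [[0,0,0],[0,0,0],-0.3],
    [[0,0,0],[0,0,0],-1],
    [[0,0,0],[0,0,0],-1],
    [[0,0,0],[0,0,0],-1],
    [[0,0,0],[0,0,0],-1],
  ],
)

```text
time: 14.28
ee_pos: [0.5763, -0.2156, 0.0089]
orientation: [3.13, -0.268, 0.001]
ft_force: [0.3, 0.1, 0.6]
width: 0.0858
finger_force: 0.0
```

```bash
python3 -c "from h import *; rel()"
```

```text
t 14.28 along -0.0763 lat -0.0017 z 0.0089 dyaw 0.0013 zax [ 0. -0. -1.] Fal 0.3 Flat 0.1 Fz 0.6 T [-0.02 -0.05  0.03] w 0.08577251716161195
```

arm_command(
  moves=[
    [[-0.01,0,-0.05],[0,0,0],-1],
    [[0,0,-0.1],[0,0,0],-1],
    [[0,0,-0.1],[0,0,0],-1],
    [[0,0,-0.08],[0,0,0],-1],
    [[-0.06,0,-0.04],[0,0,0],-1],
    [[-0.1,0,0],[0,0,0],-1],
    [[-0.1,0,0],[0,0,0],-1],
    [[-0.1,0,0],[0,0,0],-0.5],
    [[-0.1,0,0],[0,0,0],-0.2],
    [[-0.1,0,0],[0,0,0],0],
    [[-0.07,0,0],[0,0,0],0],
    [[0,0,0],[0,0,0],0],
  ],
)

```text
time: 15.28
ee_pos: [0.4475, -0.1935, 0.0834]
orientation: [-3.129, 0.27, 0.001]
ft_force: [0.6, -0.6, 0.9]
width: 0.0427
finger_force: 0.0
```

```bash
python3 - <<'E'
from h import *
rel(); st()
cm=viewer.camera_model('wrist'); snap('wrist','w7')
for n,z in (('tray',.03),('seal',.022),('paste_pot',.03),('tray_spear',.02),('rack',.1)):
    for r in viewer.regions_of('wrist',n)[:2]: print(n,np.round(r['pixel'],1),round(r['score'],2),int(r['pixels'].sum()),np.round(atz('wrist',r['pixel'],z,cm),4))
E
```

```text
t 15.28 along -0.207 lat -0.0019 z 0.0834 dyaw -0.0004 zax [-0.001  0.001 -1.   ] Fal 0.7 Flat -0.5 Fz 0.9 T [-0.02  0.01  0.02] w 0.042715600170275
t 15.28 p [ 0.4475 -0.1935  0.0834] R [[0.985, -0.172, -0.001], [-0.172, -0.985, 0.001], [-0.001, -0.001, -1.0]] F [ 0.6 -0.6  0.9] w 0.0427 ff 0.0 q [-0.25  0.7   0.76  2.1  -0.8   0.66 -0.68]
tray [279.3  94.2] 0.97 12995 [ 0.5311 -0.2078  0.03  ]
seal [278.9  93.3] 0.15 12450 [ 0.5318 -0.2077  0.022 ]
paste_pot [274.   55.3] 0.86 3228 [ 0.5549 -0.2088  0.03  ]
```

arm_command(
  moves=[
    [[0,0,0],[0,0.02,0],0],
    [[0,0,0],[0,0.03,0],0],
    [[0,0,0],[0,0.03,0],0],
    [[0,0,0],[0,0.03,0],0],
    [[0,0,0],[0,0.03,0],0],
    [[0,0,0],[0,0.03,0],0],
    [[0,0,0],[0,0.03,0],0],
    [[0,0,0],[0,0.03,0],0],
    [[0,0,0],[0,0.01,0],0],
    [[0,0,0],[0,0,0],0],
    [[0,0,0],[0,0,0],0],
  ],
)

```text
time: 16.5
ee_pos: [0.4768, -0.2241, 0.1677]
orientation: [-3.011, 0.246, -0.782]
ft_force: [-0.6, -0.4, -0.9]
width: 0.0426
finger_force: 0.0
```

```bash
python3 - <<'E'
from h import *
rel(); st()
cm=viewer.camera_model('wrist'); im=snap('wrist','w8')
for n,z in (('tray',.03),('paste_pot',.03),('rack',.1)):
    for r in viewer.regions_of('wrist',n)[:2]: print(n,np.round(r['pixel'],1),round(r['score'],2),int(r['pixels'].sum()),np.round(atz('wrist',r['pixel'],z,cm),4))
E
```

```text
t 16.5 along -0.173 lat -0.0271 z 0.1677 dyaw -0.0089 zax [ 0.485 -0.019 -0.874] Fal -0.6 Flat -0.5 Fz -0.9 T [ 0.08  0.53 -0.01] w 0.04263530993455567
t 16.5 p [ 0.4768 -0.2241  0.1677] R [[0.862, -0.147, 0.485], [-0.158, -0.987, -0.019], [0.482, -0.06, -0.874]] F [-0.6 -0.4 -0.9] w 0.0426 ff 0.0 q [ 0.54  0.33 -0.11  2.29 -1.26  0.16 -0.07]
tray [256.3 169.4] 0.76 7209 [ 0.5718 -0.2077  0.03  ]
paste_pot [ 26.3 131.5] 0.94 540 [0.6889 0.1038 0.03  ]
paste_pot [259.9 186. ] 0.71 1331 [ 0.5547 -0.2089  0.03  ]
rack [254.3  45.3] 0.72 16669 [ 0.6652 -0.2261  0.1   ]
rack [402.4  55.4] 0.68 1260 [ 0.6365 -0.3545  0.1   ]
```

The lean runs into joint limits (q5, q6) this close in. I'll push upright first and lean farther out. Working out the correction.

```bash
cat >> h.py <<'E'
def goal(along,lat,z,lean):
    "total turn (units) and shift (units, in goal tool axes, turn first) to a pose given in rack frame"
    s=env.state(); y=-.172; c,n=np.cos(y),np.sin(y)
    p=np.array([.6518+c*along-n*lat,-.2270+n*along+c*lat,z])
    G=R.from_euler('z',y)*R.from_matrix(np.diag([1.,-1,-1]))*R.from_euler('y',lean,degrees=True)
    C=R.from_rotvec(s['orientation']); d=(C.inv()*G).as_rotvec()/np.pi
    print('turn',np.round(d,4),'shift',np.round(G.inv().apply(p-np.array(s['ee_pos']))/.2,4))
E
python3 -c "
from h import *
goal(-.2,-.0017,.08,0); goal(-.2,-.0017,.08,10)"
```

```text
turn [-0.0209 -0.1596  0.0037] shift [-0.1352 -0.1185  0.4346]
turn [-0.021  -0.1041  0.0018] shift [-0.2086 -0.1185  0.4045]
```

arm_command(
  moves=[
    [[0,0,0],[-0.004,-0.03,0.0007],0],
    [[0,0,0],[-0.004,-0.03,0.0007],0],
    [[0,0,0],[-0.004,-0.03,0.0007],0],
    [[0,0,0],[-0.004,-0.03,0.0007],0],
    [[0,0,0],[-0.004,-0.03,0.0007],0],
    [[0,0,0],[0,-0.01,0],0],
    [[0,0,0],[0,0,0],0],
    [[0,0,0],[0,0,0],0],
  ],
)

```text
time: 17.37
ee_pos: [0.4843, -0.2175, 0.1637]
orientation: [-3.081, 0.241, -0.326]
ft_force: [1.1, -0.4, -0.3]
width: 0.0423
finger_force: 0.0
```

```bash
python3 -c "
from h import *
rel(); st(); goal(-.2,-.0017,.08,0)"
```

```text
t 17.37 along -0.1667 lat -0.0193 z 0.1637 dyaw 0.0107 zax [ 0.211  0.017 -0.977] Fal 1.2 Flat -0.2 Fz -0.3 T [ 0.    0.29 -0.02] w 0.04231260109967073
t 17.37 p [ 0.4843 -0.2175  0.1637] R [[0.966, -0.15, 0.211], [-0.157, -0.987, 0.017], [0.205, -0.05, -0.977]] F [ 1.1 -0.4 -0.3] w 0.0423 ff 0.0 q [-0.03  0.44  0.52  2.09 -0.62  0.56 -0.78]
turn [-0.0165 -0.0657  0.0051] shift [-0.1665 -0.0881  0.4186]
```

arm_command(
  moves=[
    [[0,0,0],[-0.008,-0.03,0.002],0],
    [[0,0,0],[-0.008,-0.035,0.002],0],
    [[0,0,0],[0,0,0],0],
    [[0,0,0],[0,0,0],0],
  ],
)

```text
time: 17.7
ee_pos: [0.4841, -0.2182, 0.1634]
orientation: [-3.128, 0.266, -0.005]
ft_force: [-0.5, -0.2, -0.2]
width: 0.0427
finger_force: 0.0
```

```bash
python3 -c "
from h import *
rel(); st(); goal(-.2,-.0017,.08,0)"
```

```text
t 17.7 along -0.1667 lat -0.02 z 0.1634 dyaw 0.0021 zax [ 0.003  0.002 -1.   ] Fal -0.5 Flat -0.3 Fz -0.2 T [ 0.01  0.03 -0.07] w 0.04268790808824216
t 17.7 p [ 0.4841 -0.2182  0.1634] R [[0.986, -0.169, 0.003], [-0.169, -0.986, 0.002], [0.003, -0.003, -1.0]] F [-0.5 -0.2 -0.2] w 0.0427 ff 0.0 q [-0.15  0.55  0.65  1.94 -0.46  0.8  -0.98]
turn [-0.0008 -0.0009  0.0007] shift [-0.1665 -0.0917  0.4172]
```

arm_command(
  moves=[
    [[-0.07,-0.05,0],[0,0,0],0],
    [[-0.05,-0.042,0.02],[0,0,0],0],
    [[0,0,0.12],[0,0,0],0],
    [[0,0,0.12],[0,0,0],0],
    [[0,0,0.12],[0,0,0],0],
    [[0,0,0.12],[0,0,0],0],
    [[0,0,0.12],[0,0,0],0],
    [[0,0,0.08],[0,0,0],0],
    [[0,0,0.02],[0,0,0],0],
    [[0.04,0,0],[0,0,0],0],
    [[0,0,0],[0,0,0],0],
  ],
)

```text
time: 18.62
ee_pos: [0.4729, -0.1984, 0.0214]
orientation: [-3.128, 0.27, -0.008]
ft_force: [0.7, 0.6, 0.1]
width: 0.0426
finger_force: 0.0
```

```bash
python3 -c "
from h import *
rel(); st()"
```

```text
t 18.62 along -0.1812 lat -0.0025 z 0.0214 dyaw -0.0003 zax [ 0.005  0.001 -1.   ] Fal 0.6 Flat 0.7 Fz 0.1 T [-0.02  0.02  0.06] w 0.042585006320635256
t 18.62 p [ 0.4729 -0.1984  0.0214] R [[0.985, -0.171, 0.005], [-0.171, -0.985, 0.001], [0.005, -0.002, -1.0]] F [0.7 0.6 0.1] w 0.0426 ff 0.0 q [-0.03  0.74  0.43  2.05 -0.66  0.48 -0.85]
```

Now push slowly, 5–6 mm per row.

arm_command(
  moves=[
    [[0.025,0,0],[0,0,0],0],
    [[0.025,0,0],[0,0,0],0],
    [[0.025,0,0],[0,0,0],0],
    [[0.025,0,0],[0,0,0],0],
    [[0.025,0,0],[0,0,0],0],
    [[0.025,0,0],[0,0,0],0],
  ],
)

```text
time: 19.12
ee_pos: [0.5012, -0.2026, 0.0205]
orientation: [-3.128, 0.268, -0.003]
ft_force: [-4.2, 1.9, 4.4]
width: 0.043
finger_force: 2.4
```

```bash
python3 -c "
from h import *
rel()"
```

```text
t 19.12 along -0.1525 lat -0.0017 z 0.0205 dyaw 0.0009 zax [ 0.002  0.002 -1.   ] Fal -4.4 Flat 1.1 Fz 4.4 T [0.21 0.96 0.05] w 0.042957723417744745
```

arm_command(
  moves=[
    [[0.025,0,0],[0,0,0],0],
    [[0.025,0,0],[0,0,0],0],
    [[0.025,0,0],[0,0,0],0],
    [[0.025,0,0],[0,0,0],0],
    [[0.025,0,0],[0,0,0],0],
  ],
)

```text
time: 19.53
ee_pos: [0.5264, -0.2071, 0.0205]
orientation: [-3.128, 0.268, -0.004]
ft_force: [-2.1, 0.1, 0.7]
width: 0.0426
finger_force: 1.3
```

```bash
python3 -c "
from h import *
rel()"
```

```text
t 19.53 along -0.127 lat -0.0018 z 0.0205 dyaw 0.0008 zax [ 0.003  0.001 -1.   ] Fal -2.1 Flat -0.2 Fz 0.7 T [ 0.14  0.58 -0.02] w 0.04261253367202938
```

arm_command(
  moves=[
    [[0.025,0,0],[0,0,0],0],
    [[0.025,0,0],[0,0,0],0],
    [[0.025,0,0],[0,0,0],0],
    [[0.025,0,0],[0,0,0],0],
    [[0.025,0,0],[0,0,0],0],
    [[0.025,0,0],[0,0,0],0],
    [[0.02,0,0],[0,0,0],0],
    [[0,0,0],[0,0,0],0],
  ],
)

```text
time: 20.2
ee_pos: [0.5604, -0.2129, 0.0207]
orientation: [-3.129, 0.268, -0.005]
ft_force: [0.1, 0.5, -0.6]
width: 0.0427
finger_force: 0.0
```

```bash
python3 -c "
from h import *
rel(); st(); goal(-.105,-.0017,.019,30)"
```

```text
t 20.2 along -0.0925 lat -0.0018 z 0.0207 dyaw 0.0011 zax [ 0.004  0.001 -1.   ] Fal -0.0 Flat 0.5 Fz -0.6 T [-0.    0.    0.01] w 0.04268056539634786
t 20.2 p [ 0.5604 -0.2129  0.0207] R [[0.985, -0.17, 0.004], [-0.17, -0.985, 0.001], [0.003, -0.002, -1.0]] F [ 0.1  0.5 -0.6] w 0.0427 ff 0.0 q [-0.05  0.84  0.48  1.82 -0.62  0.63 -0.94]
turn [-0.0006  0.1656  0.0002] shift [-0.0584 -0.0003 -0.024 ]
```

arm_command(
  moves=[
    [[-0.1,0,0],[0,0,0],0],
    [[-0.1,0,-0.02],[0,0,0],0],
    [[0,0,0],[0,0.03,0],0],
    [[0,0,0],[0,0.03,0],0],
    [[0,0,0],[0,0.03,0],0],
    [[0,0,0],[0,0.02,0],0],
    [[0,0,0],[0,0,0],0],
    [[0,0,0],[0,0,0],0],
  ],
)

```text
time: 20.87
ee_pos: [0.5255, -0.2031, 0.0269]
orientation: [3.098, -0.263, 0.414]
ft_force: [0.8, 0.4, 0.3]
width: 0.0426
finger_force: 0.0
```

```bash
python3 -c "
from h import *
rel(); st()"
```

```text
t 20.87 along -0.1285 lat 0.0019 z 0.0269 dyaw 0.0003 zax [ 0.26  -0.027 -0.965] Fal 0.7 Flat 0.5 Fz 0.3 T [ 0.04  0.32 -0.05] w 0.04259911823327079
t 20.87 p [ 0.5255 -0.2031  0.0269] R [[0.951, -0.166, 0.26], [-0.165, -0.986, -0.027], [0.261, -0.018, -0.965]] F [0.8 0.4 0.3] w 0.0426 ff 0.0 q [ 0.14  0.68  0.2   2.12 -1.11  0.19 -0.38]
```

Joint limits (q5 −1.26, q6 0.16) block the lean in this arm configuration. I'll fit a simple kinematic model from the recorded states to plan a configuration that can lean.

```bash
cat > kin.py <<'E'
from h import *
Q=[[-1.214,.521,-.036,1.599,.021,1.021,-.113],[-.37,.64,-.06,1.38,.04,1.12,1.18],[-.77,.7,.83,2.08,-.81,.71,-1.13],[-.25,.7,.76,2.1,-.8,.66,-.68],[.54,.33,-.11,2.29,-1.26,.16,-.07],[-.03,.44,.52,2.09,-.62,.56,-.78],[-.05,.84,.48,1.82,-.62,.63,-.94],[.14,.68,.2,2.12,-1.11,.19,-.38]]
P=[[.2586,.5686,.2307],[.6632,.2188,.2307],[.4906,.0342,.097],[.4475,-.1935,.0834],[.4768,-.2241,.1677],[.4843,-.2175,.1637],[.5604,-.2129,.0207],[.5255,-.2031,.0269]]
Z=[[0,-.001,-1],[0,-.001,-1],[0,-.001,-1],[-.001,.001,-1],[.485,-.019,-.874],[.211,.017,-.977],[.004,.001,-1],[.26,-.027,-.965]]
X=[[-.91,.414,0],[-.999,-.05,0],[.987,-.159,0],[.985,-.172,-.001],[.862,-.158,.482],[.966,-.157,.205],[.985,-.17,.003],[.951,-.165,.261]]
def frames(q,s):
    r=R.identity(); out=[r]
    for i in range(7):
        r=r*R.from_rotvec((np.array([0,0,1.]) if i%2==0 else np.array([0,1.,0]))*s[i]*q[i]); out.append(r)
    return out
if __name__=='__main__':
    import itertools
    best=[]
    for s in itertools.product((1,-1),repeat=7):
        Rs=[frames(q,s)[7] for q in Q]
        C=R.concatenate([a.inv()*R.from_matrix(np.c_[x,np.cross(z,x),z]) for a,x,z in zip(Rs,X,Z)]) if False else [a.inv()*R.align_vectors([x,z],[[1,0,0],[0,0,1]])[0] for a,x,z in zip(Rs,X,Z)]
        m=R.concatenate(C).mean(); e=np.mean([(m.inv()*c).magnitude() for c in C]); best.append((e,s,m.as_rotvec()))
    best.sort(key=lambda b:b[0]); 
    for b in best[:3]: print(b)
    s=best[0][1]
    A=[];y=[]
    for q,p in zip(Q,P):
        f=frames(q,s); A.append(np.hstack([np.array([[0],[0],[1.]])]+[f[i].as_matrix()[:,[0,2]] for i in (2,4,7)]+[f[1].as_matrix()[:,[0]]])); y.append(p)
    A=np.vstack(A); y=np.hstack(y); sol,res,rk,sv=np.linalg.lstsq(A,y,rcond=None); print(np.round(sol,4),rk,np.round((A@sol-y).reshape(-1,3),3).tolist())
E
python3 kin.py
```

```text
(np.float64(0.004701682178507157), (-1, 1, -1, 1, -1, 1, -1), array([3.12281034e-03, 1.21381109e-03, 1.57143822e+00]))
(np.float64(0.14198539625511394), (1, 1, 1, 1, 1, 1, 1), array([-0.00781311,  0.00668177, -1.23191392]))
(np.float64(0.3051723851614913), (-1, -1, -1, -1, -1, -1, -1), array([-0.16263303,  0.2089201 ,  1.56284322]))
[ 0.2875 -0.0156  0.4955 -0.0343  0.4278 -0.0269  0.2828 -0.0008] 8 [[-0.047, 0.038, 0.018], [-0.037, 0.078, 0.026], [-0.01, 0.005, -0.01], [0.001, 0.007, -0.013], [0.007, 0.025, -0.008], [-0.0, 0.015, -0.008], [-0.0, 0.018, -0.001], [-0.003, 0.028, -0.004]]
```

```bash
cat > kin2.py <<'E'
from kin import *
from scipy.optimize import least_squares
S=(-1,1,-1,1,-1,1,-1); C0=R.from_rotvec([0,0,np.pi/2])
def basis(q):
    f=frames(q,S); return np.hstack([np.array([[0],[0],[1.]]),f[2].as_matrix()[:,[1,2]],f[4].as_matrix()[:,[1,2]],f[6].as_matrix()[:,[1]],f[7].as_matrix()])
s0=env.state(); Q.append(list(s0['joint_positions'])); P.append(list(s0['ee_pos']))
A=np.vstack([basis(q) for q in Q]); y=np.hstack(P)
sol=np.linalg.lstsq(np.vstack([A,1e-3*np.eye(A.shape[1])]),np.r_[y,np.zeros(A.shape[1])],rcond=None)[0]
def fk(q): return basis(q)@sol, frames(q,S)[7]*C0
LO=np.array([-2.91,-.3,-1.5,.17,-1.26,.16,-2.52]); HI=np.array([2.91,2.13,1.42,2.43,4.41,1.93,2.52])
def ik(p,G,q0,w=.02):
    def f(q):
        a,r=fk(q); return np.r_[(a-p)*10,(G.inv()*r).as_rotvec()*3,w*(q-q0)]
    s=least_squares(f,np.clip(q0,LO+.05,HI-.05),bounds=(LO+.02,HI-.02)); a,r=fk(s.x); return s.x,np.linalg.norm(a-p),(G.inv()*r).magnitude()
def pose(along,lat,z,lean,flip=0,roll=0):
    y=-.172; c,n=np.cos(y),np.sin(y); p=np.array([.6518+c*along-n*lat,-.2270+n*along+c*lat,z])
    return p,R.from_euler('z',y)*R.from_euler('x',roll,degrees=True)*R.from_matrix(np.diag([1.,-1,-1]))*R.from_euler('y',lean,degrees=True)*R.from_euler('z',180*flip,degrees=True)
E
python3 - <<'E'
from kin2 import *
print(np.round(sol,4),np.round((A@sol-y).reshape(-1,3),3).tolist())
rng=np.random.default_rng(0)
for flip in (0,1):
  for al,lean in ((-.13,0),(-.13,30),(-.1,40),(-.03,40),(-.03,45)):
    p,G=pose(al,-.0017,.022,lean,flip); res=[]
    for k in range(25):
        q0=rng.uniform(LO,HI); q,e,a=ik(p,G,q0,.001)
        if e<.004 and a<.02: res.append(np.round(q,2).tolist())
    print(flip,al,lean,len(res)); 
    for r in res[:7]: print('   ',r)
E
```

```text
[ 3.183e-01 -1.850e-02  5.319e-01 -3.990e-02  4.192e-01 -1.000e-03
  5.000e-04  3.000e-04  3.300e-01] [[0.0, -0.0, -0.0], [-0.001, 0.001, 0.001], [0.003, 0.001, 0.002], [-0.002, 0.0, -0.001], [0.0, -0.001, 0.001], [-0.003, 0.001, -0.001], [-0.0, -0.002, -0.001], [0.001, 0.002, 0.001], [0.001, 0.001, -0.001]]
0 -0.13 0 15
    [1.11, 1.31, -1.48, 1.87, 1.34, 1.41, -2.46]
    [0.48, 0.73, -0.29, 1.89, 0.37, 0.57, -1.8]
    [-0.18, 0.88, 0.69, 1.92, -0.89, 0.68, -0.68]
    [-0.01, 0.78, 0.41, 1.91, -0.55, 0.56, -0.97]
    [0.52, 0.74, -0.35, 1.89, 0.43, 0.58, -1.85]
    [0.52, 0.74, -0.35, 1.89, 0.44, 0.59, -1.86]
    [0.71, 0.8, -0.63, 1.88, 0.71, 0.7, -2.09]
0 -0.13 30 14
    [-0.46, 1.47, 1.33, 2.34, 4.09, 1.42, 0.24]
    [-0.4, 1.19, 1.08, 2.33, 4.08, 1.11, 0.42]
    [0.74, 0.75, -0.54, 2.29, 2.54, 0.43, 2.45]
    [0.77, 0.76, -0.58, 2.29, 2.49, 0.44, 2.5]
    [0.54, 0.71, -0.28, 2.3, 2.91, 0.38, 2.01]
    [0.41, 0.7, -0.12, 2.3, 3.15, 0.38, 1.73]
    [0.41, 0.7, -0.12, 2.3, 3.16, 0.38, 1.72]
0 -0.1 40 13
    [-0.26, 1.08, 0.81, 2.37, 3.76, 1.07, 0.76]
    [0.51, 0.79, -0.24, 2.33, 3
[... 1971 characters left out ...]
16]
1 -0.03 40 12
    [0.97, 1.0, -0.91, 2.15, 2.41, 0.68, -0.33]
    [0.6, 0.82, -0.39, 2.16, 2.89, 0.51, -1.05]
    [1.01, 1.04, -0.98, 2.15, 2.36, 0.72, -0.24]
    [1.21, 1.37, -1.38, 2.14, 2.21, 1.05, 0.21]
    [1.24, 1.48, -1.48, 2.14, 2.21, 1.16, 0.32]
    [1.24, 1.48, -1.48, 2.14, 2.21, 1.16, 0.32]
    [-0.27, 1.07, 0.81, 2.2, 3.82, 0.92, -2.5]
1 -0.03 45 17
    [1.2, 1.35, -1.3, 2.19, 2.39, 1.01, 0.06]
    [0.07, 0.89, 0.31, 2.23, 3.47, 0.79, -1.91]
    [1.1, 1.17, -1.1, 2.19, 2.48, 0.87, -0.21]
    [0.99, 1.05, -0.91, 2.19, 2.6, 0.77, -0.45]
    [1.09, 1.15, -1.07, 2.19, 2.5, 0.85, -0.24]
    [0.79, 0.92, -0.63, 2.2, 2.81, 0.69, -0.82]
    [0.31, 0.84, -0.0, 2.22, 3.28, 0.71, -1.58]
```

The model fits to about 2 mm. With the tool turned half round (flip), the elbow should swing to the other side and allow 40–45° of lean. Simulating that row sequence.

```bash
cat > sim.py <<'E'
from kin2 import *
def sim(q,rows,verbose=True):
    p,r=fk(q)
    for i,(t,a) in enumerate(rows):
        p=p+r.apply(np.array(t)*.2); r=r*R.from_rotvec(np.array(a)*np.pi); q2,e,an=ik(p,r,q,.003)
        if e>.003 or an>.02 : print('row',i,'miss',round(e,4),round(an,3))
        dq=np.abs(q2-q).max()*12
        if dq>1.3: print('row',i,'fast',round(dq,2))
        q=q2
    print(np.round(q,2),np.round(fk(q)[0],3)); return q
E
python3 - <<'E'
from sim import *
q=np.array(env.state()['joint_positions'])
# validate on history: upright turn by +1.08 from state 6.12
goal(-.15,-.0017,.1,0)
q=sim(q,[((0,0,0),(0,-.0275,0))]*3+[((0,0,-.1),(0,0,0))]*4+[((-.05,0,0),(0,0,0))]*2)
q1=sim(q,[((0,0,0),(0,0,-.0333))]*30)
print('lean at high'); q2=sim(q1,[((0,0,0),(0,-.03,0))]*7); q2=sim(q2,[((0,0,0),(0,-.02,0))]*1)
p,G=pose(-.125,-.0017,.022,41,1)
d=p-fk(q2)[0]; u=fk(q2)[1].inv().apply(d)/.2; print('u',u); q3=sim(q2,[(u/8,(0,0,0))]*8)
p2,_=pose(-.015,-.0017,.022,41,1); u=fk(q3)[1].inv().apply(p2-p)/.2; print(u); q4=sim(q3,[(u/12,(0,0,0))]*12)
E
```

```text
turn [-0.0058 -0.084   0.0009] shift [-0.1074  0.0182 -0.3656]
row 0 fast 2.43
row 1 fast 1.74
row 2 fast 1.58
[-0.21  0.7   0.71  1.94 -0.69  0.76 -0.82] [ 0.506 -0.2    0.106]
[ 0.38  0.57 -0.15  1.91  0.1   0.67  1.58] [ 0.506 -0.2    0.106]
lean at high
row 0 fast 1.65
row 1 fast 1.72
row 2 fast 1.8
row 3 fast 11.2
row 4 fast 8.42
row 5 fast 3.55
row 6 fast 2.42
[ 1.19  0.78 -1.12  2.4   2.24  0.64 -0.29] [ 0.506 -0.2    0.106]
row 0 miss 0.0049 0.015
row 0 fast 4.28
[ 1.37  1.12 -1.48  2.41  2.1   0.98  0.05] [ 0.51  -0.203  0.107]
u [ 0.20650319 -0.01698803  0.3800673 ]
[ 1.31  1.32 -1.33  2.37  2.33  1.05  0.03] [ 0.528 -0.207  0.022]
[-0.41591017 -0.00329834  0.35987199]
[ 1.19  1.32 -1.31  2.11  2.23  0.95  0.15] [ 0.637 -0.226  0.022]
```

```bash
python3 - <<'E'
from sim import *
q=np.array(env.state()['joint_positions'])
import io,contextlib
with contextlib.redirect_stdout(io.StringIO()):
    q=sim(q,[((0,0,0),(0,-.0275,0))]*3+[((0,0,-.1),(0,0,0))]*2)
print('turn'); q1=sim(q,[((0,0,0),(0,0,-.0333))]*30); print(fk(q1)[1].as_matrix().round(2).tolist())
for sg in (1,-1):
    print('ROLL',sg); a=sim(q1,[((0,0,0),(sg*.03,0,0))]*5)
    print('lean'); a=sim(a,[((0,0,0),(0,-.03,0))]*8)
    p,G=pose(-.125,-.0017,.03,41,1); d=(fk(a)[1].inv()*G).as_rotvec()/np.pi; print('unroll',d); a=sim(a,[((0,0,0),d/6)]*6)
    u=fk(a)[1].inv().apply(p-fk(a)[0])/.2; print(u); a=sim(a,[(u/6,(0,0,0))]*6)
E
```

```text
turn
[ 0.4   0.65 -0.18  1.88  0.16  0.62  1.53] [ 0.526 -0.203  0.066]
[[-0.99, 0.17, 0.01], [0.17, 0.99, 0.02], [-0.0, 0.02, -1.0]]
ROLL 1
row 0 fast 1.42
row 1 fast 1.44
row 2 fast 1.41
row 3 fast 1.33
[-0.17  0.72  0.24  1.93  0.51  0.63  0.98] [ 0.526 -0.203  0.066]
lean
row 0 fast 1.74
row 1 fast 2.04
row 2 fast 4.96
row 3 fast 8.16
row 4 fast 3.49
row 5 fast 2.43
row 6 fast 9.08
row 7 miss 0.0108 0.027
row 7 fast 7.98
[ 1.02  1.43 -1.48  2.41  2.3   1.77  0.21] [ 0.537 -0.205  0.065]
unroll [-0.10880698  0.00536262  0.09551412]
row 0 fast 1.32
row 1 fast 1.32
row 2 fast 1.3
[ 1.32  1.31 -1.48  2.36  2.19  1.14  0.12] [ 0.537 -0.205  0.065]
[ 0.1444165  -0.01924673  0.10682698]
[ 1.32  1.38 -1.42  2.37  2.28  1.15  0.12] [ 0.528 -0.207  0.03 ]
ROLL -1
row 0 fast 1.36
[ 0.87  0.82 -0.53  1.75 -0.13  0.8   1.96] [ 0.526 -0.203  0.066]
lean
row 0 fast 1.52
row 1 fast 1.56
row 2 fast 1.6
row 3 fast 1.65
row 4 fast 4.52
row 5 miss 0.012 0.081
row 6 miss 0.0218 0.148
row 7 miss 0.0311 0.212
[ 1.4   0.96 -0.96  2.08 -0.42  0.18  2.5 ] [ 0.528 -0.229  0.082]
unroll [ 0.1629466  -0.03515998 -0.09489498]
row 0 miss 0.0077 0.053
row 1 miss 0.0154 0.105
row 2 miss 0.0229 0.157
row 3 miss 0.0302 0.206
row 3 fast 1.49
row 4 miss 0.037 0.254
row 4 fast 2.18
row 5 miss 0.0433 0.298
row 5 fast 3.29
[ 0.61  0.52 -0.22  2.09 -0.66  0.18  2.5 ] [ 0.544 -0.246  0.119]
[0.28742272 0.13769451 0.37540823]
row 0 miss 0.0031 0.021
row 1 miss 0.0061 0.042
row 2 miss 0.0091 0.063
row 3 miss 0.012 0.083
row 4 miss 0.0149 0.104
row 5 miss 0.0178 0.124
[ 0.53  0.66 -0.17  2.07 -0.69  0.18  2.5 ] [ 0.537 -0.214  0.044]
```

arm_command(
  moves=[
    [[0,0,0],[-0.002,-0.028,0],0],
    [[0,0,0],[-0.002,-0.028,0],0],
    [[-0.03,0,0],[-0.002,-0.028,0],0],
    [[-0.06,0.005,-0.1],[0,0,0],0],
    [[-0.03,0,-0.1],[0,0,0],0],
    [[0,0,0],[0,0,-0.02],0],
    [[0,0,0],[0,0,-0.035],0],
    [[0,0,0],[0,0,-0.035],0],
    [[0,0,0],[0,0,-0.035],0],
    [[0,0,0],[0,0,-0.035],0],
    [[0,0,0],[0,0,-0.035],0],
    [[0,0,0],[0,0,-0.035],0],
    [[0,0,0],[0,0,-0.035],0],
    [[0,0,0],[0,0,-0.035],0],
    [[0,0,0],[0,0,-0.035],0],
    [[0,0,0],[0,0,-0.035],0],
    [[0,0,0],[0,0,-0.035],0],
    [[0,0,0],[0,0,-0.035],0],
    [[0,0,0],[0,0,-0.035],0],
    [[0,0,0],[0,0,-0.035],0],
  ],
)

```text
time: 22.53
ee_pos: [0.5004, -0.1999, 0.0618]
orientation: [2.332, 2.046, 0.06]
ft_force: [-0.0, 0.7, -0.4]
width: 0.0428
finger_force: 0.0
```

arm_command(
  moves=[
    [[0,0,0],[0,0,-0.035],0],
    [[0,0,0],[0,0,-0.035],0],
    [[0,0,0],[0,0,-0.035],0],
    [[0,0,0],[0,0,-0.035],0],
    [[0,0,0],[0,0,-0.035],0],
    [[0,0,0],[0,0,-0.035],0],
    [[0,0,0],[0,0,-0.035],0],
    [[0,0,0],[0,0,-0.035],0],
    [[0,0,0],[0,0,-0.035],0],
    [[0,0,0],[0,0,-0.035],0],
    [[0,0,0],[0,0,-0.035],0],
    [[0,0,0],[0,0,-0.035],0],
    [[0,0,0],[0,0,-0.035],0],
    [[0,0,0],[0,0,-0.035],0],
    [[0,0,0],[0,0,0],0],
  ],
)

```text
time: 23.78
ee_pos: [0.5007, -0.2003, 0.0616]
orientation: [0.25, 3.076, 0.001]
ft_force: [0.0, -0.3, -0.4]
width: 0.0432
finger_force: 0.0
```

```bash
cat >> h.py <<'E'
def goal2(along,lat,z,lean):
    from kin2 import pose
    s=env.state(); p,G=pose(along,lat,z,lean,1); C=R.from_rotvec(s['orientation'])
    print('turn',np.round((C.inv()*G).as_rotvec()/np.pi,4),'shift',np.round(G.inv().apply(p-np.array(s['ee_pos']))/.2,4))
E
python3 - <<'E'
from sim import *
rel(); st(); goal2(-.15,-.0017,.066,0)
q=np.array(env.state()['joint_positions'])
for n in (5,9,13,16,18,20,22): print(n); sim(q,[((0,0,0),(0,-.01,0))]*n)
E
```

```text
t 23.78 along -0.1534 lat 0.0004 z 0.0616 dyaw 3.151 zax [ 0.056 -0.004 -0.998] Fal 0.1 Flat -0.3 Fz -0.4 T [-0.01  0.09  0.02] w 0.0431500754967433
t 23.78 p [ 0.5007 -0.2003  0.0616] R [[-0.985, 0.162, 0.056], [0.162, 0.987, -0.004], [-0.056, 0.005, -0.998]] F [ 0.  -0.3 -0.4] w 0.0432 ff 0.0 q [ 0.4   0.62 -0.16  1.99  0.18  0.49  1.52]
turn [0.0018 0.0177 0.003 ] shift [-0.0172 -0.0107 -0.022 ]
5
[ 0.4   0.58 -0.14  2.12  0.2   0.24  1.51] [ 0.501 -0.201  0.061]
9
row 6 fast 5.84
row 7 fast 4.29
row 8 fast 3.7
[ 0.63  0.59 -0.42  2.21  1.36  0.18  0.4 ] [ 0.501 -0.201  0.061]
13
row 6 fast 5.84
row 7 fast 4.29
row 8 fast 3.7
row 9 fast 3.15
row 10 fast 1.99
row 11 fast 1.45
[ 0.92  0.69 -0.78  2.29  2.    0.4  -0.16] [ 0.501 -0.201  0.061]
16
row 6 fast 5.84
row 7 fast 4.29
row 8 fast 3.7
row 9 fast 3.15
row 10 fast 1.99
row 11 fast 1.45
[ 1.04  0.78 -0.92  2.35  2.23  0.56 -0.31] [ 0.501 -0.201  0.061]
18
row 6 fast 5.84
row 7 fast 4.29
row 8 fast 3.7
row 9 fast 3.15
row 10 fast 1.99
row 11 fast 1.45
[ 1.09  0.83 -0.98  2.39  2.35  0.65 -0.37] [ 0.501 -0.201  0.061]
20
row 6 fast 5.84
row 7 fast 4.29
row 8 fast 3.7
row 9 fast 3.15
row 10 fast 1.99
row 11 fast 1.45
row 19 fast 5.58
[ 1.36  1.29 -1.48  2.41  2.14  1.11  0.13] [ 0.504 -0.202  0.061]
22
row 6 fast 5.84
row 7 fast 4.29
row 8 fast 3.7
row 9 fast 3.15
row 10 fast 1.99
row 11 fast 1.45
row 19 fast 5.58
row 20 miss 0.0071 0.021
row 21 miss 0.0113 0.032
[ 1.38  1.33 -1.48  2.41  2.21  1.11  0.15] [ 0.511 -0.207  0.06 ]
```

arm_command(
  moves=[
    [[0,0,0],[0,-0.015,0],0],
    [[0,0,0],[0,-0.015,0],0],
    [[0,0,0],[0,-0.015,0],0],
    [[0,0,0],[0,-0.008,0],0],
    [[0,0,0],[0,-0.004,0],0],
    [[0,0,0],[0,-0.004,0],0],
    [[0,0,0],[0,-0.003,0],0],
    [[0,0,0],[0,-0.003,0],0],
    [[0,0,0],[0,-0.003,0],0],
    [[0,0,0],[0,-0.003,0],0],
    [[0,0,0],[0,-0.003,0],0],
    [[0,0,0],[0,-0.003,0],0],
    [[0,0,0],[0,-0.003,0],0],
    [[0,0,0],[0,-0.003,0],0],
    [[0,0,0],[0,-0.003,0],0],
    [[0,0,0],[0,-0.004,0],0],
    [[0,0,0],[0,-0.004,0],0],
    [[0,0,0],[0,-0.004,0],0],
  ],
)

```text
time: 25.28
ee_pos: [0.5011, -0.1992, 0.0619]
orientation: [0.235, 2.762, -0.03]
ft_force: [0.4, -0.3, 0.2]
width: 0.0426
finger_force: 0.0
```

```bash
python3 - <<'E'
from sim import *
rel(); st(); goal2(-.15,-.0017,.066,30); goal2(-.12,-.0017,.03,40)
q=np.array(env.state()['joint_positions'])
sim(q,[((0,0,0),(0,-.01,0))]*6)
E
```

```text
t 25.28 along -0.1533 lat 0.0016 z 0.0619 dyaw 3.1417 zax [ 0.358 -0.051 -0.932] Fal 0.5 Flat -0.2 Fz 0.2 T [ 0.01  0.37 -0.01] w 0.042599800147086156
t 25.28 p [ 0.5011 -0.1992  0.0619] R [[-0.919, 0.167, 0.358], [0.16, 0.986, -0.051], [-0.362, 0.01, -0.932]] F [ 0.4 -0.3  0.2] w 0.0426 ff 0.0 q [ 0.65  0.6  -0.44  2.23  1.63  0.18  0.12]
turn [ 0.0034 -0.0489 -0.0002] shift [-0.0245 -0.0166 -0.0098]
turn [ 0.0034 -0.1045 -0.0005] shift [-0.0251 -0.0166  0.2289]
row 0 fast 2.11
row 1 fast 1.46
[ 1.02  0.76 -0.89  2.35  2.25  0.53 -0.34] [ 0.502 -0.2    0.061]
```

arm_command(
  moves=[
    [[0,0,0],[0.0003,-0.006,0],0],
    [[0,0,0],[0.0003,-0.006,0],0],
    [[0,0,0],[0.0003,-0.008,0],0],
    [[0,0,0],[0.0003,-0.01,0],0],
    [[0,0,0],[0.0003,-0.01,0],0],
    [[0,0,0.03],[0.0003,-0.01,0],0],
    [[0,0,0.03],[0.0003,-0.01,0],0],
    [[0,0,0.03],[0.0003,-0.01,0],0],
    [[0,0,0.03],[0.0003,-0.01,0],0],
    [[0,0,0.03],[0.0003,-0.01,0],0],
    [[0,-0.016,0],[0,-0.01,0],0],
    [[0,0,0],[0,-0.01,0],0],
    [[0,0,0],[0,0,0],0],
  ],
)

```text
time: 26.37
ee_pos: [0.5151, -0.2047, 0.0354]
orientation: [0.213, 2.419, -0.073]
ft_force: [-0.9, -0.3, -1.0]
width: 0.0429
finger_force: 0.0
```

```bash
python3 - <<'E'
from sim import *
rel(); st(); goal2(-.12,-.0017,.024,42)
E
```

```text
t 26.37 along -0.1385 lat -0.0014 z 0.0354 dyaw 3.1361 zax [ 0.646 -0.11  -0.755] Fal -0.8 Flat -0.5 Fz -1.0 T [0.08 0.71 0.  ] w 0.04290079061108784
t 26.37 p [ 0.5151 -0.2047  0.0354] R [[-0.743, 0.173, 0.646], [0.133, 0.985, -0.11], [-0.656, 0.005, -0.755]] F [-0.9 -0.3 -1. ] w 0.0429 ff 0.0 q [ 1.09  0.98 -0.96  2.4   2.57  0.81 -0.48]
turn [ 0.0007 -0.0057 -0.0013] shift [-0.0304 -0.0014  0.1041]
```

arm_command(
  moves=[
    [[-0.02,0,0.03],[0,-0.01,0],0],
    [[-0.02,0,0.04],[0,-0.01,0],0],
    [[0,0,0.03],[0,0,0],0],
    [[0,0,0],[0,0,0],0],
  ],
)

```text
time: 26.7
ee_pos: [0.5354, -0.208, 0.0261]
orientation: [0.205, 2.359, -0.08]
ft_force: [-0.6, -0.9, 1.0]
width: 0.0428
finger_force: 0.0
```

```bash
python3 - <<'E'
from sim import *
rel(); goal2(-.08,-.0017,.022,44.5)
E
```

```text
t 26.7 along -0.1179 lat -0.0012 z 0.0261 dyaw 3.1384 zax [ 0.69  -0.118 -0.714] Fal -0.4 Flat -1.0 Fz 1.0 T [0.12 0.74 0.02] w 0.04283647660180638
turn [ 0.0006 -0.0004 -0.0007] shift [-0.1206 -0.0025  0.1476]
```

arm_command(
  moves=[
    [[-0.017,0,0.021],[0,0,0],0],
    [[-0.017,0,0.021],[0,0,0],0],
    [[-0.017,0,0.021],[0,0,0],0],
    [[-0.017,0,0.021],[0,0,0],0],
    [[-0.017,0,0.021],[0,0,0],0],
    [[-0.017,0,0.021],[0,0,0],0],
    [[-0.017,0,0.021],[0,0,0],0],
  ],
)

```text
time: 27.28
ee_pos: [0.5721, -0.2143, 0.0226]
orientation: [0.203, 2.358, -0.081]
ft_force: [-4.7, 1.4, 3.7]
width: 0.0429
finger_force: 2.5
```

```bash
python3 - <<'E'
from sim import *
rel(); goal2(-.045,-.0017,.022,44.5)
E
```

```text
t 27.28 along -0.0807 lat -0.0011 z 0.0226 dyaw 3.1411 zax [ 0.691 -0.118 -0.713] Fal -4.9 Flat 0.6 Fz 3.7 T [ 0.13  0.88 -0.02] w 0.04294491611198594
turn [ 0.0006 -0.0001 -0.0001] shift [-0.1253 -0.003   0.1273]
```

arm_command(
  moves=[
    [[-0.018,0,0.018],[0,0,0],0],
    [[-0.018,0,0.018],[0,0,0],0],
    [[-0.018,0,0.018],[0,0,0],0],
    [[-0.018,0,0.018],[0,0,0],0],
    [[-0.018,0,0.018],[0,0,0],0],
    [[-0.018,0,0.018],[0,0,0],0],
    [[-0.018,0,0.018],[0,0,0],0],
  ],
)

```text
time: 27.87
ee_pos: [0.6071, -0.2202, 0.0223]
orientation: [0.203, 2.358, -0.08]
ft_force: [-5.1, 1.1, 4.0]
width: 0.0429
finger_force: 2.5
```

```bash
python3 - <<'E'
from sim import *
rel(); goal2(-.03,-.0017,.022,44.5)
E
```

```text
t 27.87 along -0.0452 lat -0.001 z 0.0223 dyaw 3.141 zax [ 0.691 -0.118 -0.713] Fal -5.2 Flat 0.2 Fz 4.0 T [ 0.17  0.85 -0.03] w 0.0428687155014297
turn [ 0.0007 -0.0001 -0.0001] shift [-0.0533 -0.0036  0.0542]
```

Friction is steady at about 5 N. Now smaller steps (2 mm/row) towards the catch.

arm_command(
  moves=[
    [[-0.007,0,0.007],[0,0,0],0],
    [[-0.007,0,0.007],[0,0,0],0],
    [[-0.007,0,0.007],[0,0,0],0],
    [[-0.007,0,0.007],[0,0,0],0],
    [[-0.007,0,0.007],[0,0,0],0],
  ],
)

```text
time: 28.28
ee_pos: [0.6162, -0.2219, 0.0221]
orientation: [0.203, 2.358, -0.081]
ft_force: [-8.6, 1.7, 6.3]
width: 0.0427
finger_force: 4.5
```

```bash
python3 -c "
from h import *
rel()"
```

```text
t 28.28 along -0.036 lat -0.0011 z 0.0221 dyaw 3.1411 zax [ 0.69  -0.118 -0.714] Fal -8.8 Flat 0.2 Fz 6.3 T [-0.02  1.01 -0.14] w 0.04274819541637252
```

arm_command(
  moves=[
    [[-0.007,0,0.007],[0,0,0],0],
    [[-0.007,0,0.007],[0,0,0],0],
  ],
)

```text
time: 28.45
ee_pos: [0.6203, -0.2227, 0.0221]
orientation: [0.203, 2.358, -0.081]
ft_force: [-5.5, 0.9, 4.8]
width: 0.0428
finger_force: 2.9
```

```bash
python3 -c "
from h import *
rel()"
```

```text
t 28.45 along -0.0318 lat -0.0012 z 0.0221 dyaw 3.1409 zax [ 0.691 -0.118 -0.714] Fal -5.5 Flat -0.0 Fz 4.8 T [ 0.02  0.83 -0.14] w 0.04282579282523012
```

arm_command(
  moves=[
    [[-0.007,0,0.007],[0,0,0],0],
    [[-0.007,0,0.007],[0,0,0],0],
  ],
)

```text
time: 28.62
ee_pos: [0.6244, -0.2235, 0.0221]
orientation: [0.203, 2.358, -0.081]
ft_force: [-2.0, 0.5, 2.2]
width: 0.0428
finger_force: 1.1
```

```bash
python3 -c "
from h import *
rel()"
```

```text
t 28.62 along -0.0276 lat -0.0012 z 0.0221 dyaw 3.1409 zax [ 0.691 -0.118 -0.713] Fal -2.1 Flat 0.1 Fz 2.2 T [ 0.11  0.8  -0.03] w 0.042838392566302515
```

The catch peak has passed and the force is dropping. Now 1 mm steps to the stop.

arm_command(
  moves=[
    [[-0.004,0,0.004],[0,0,0],0],
    [[-0.004,0,0.004],[0,0,0],0],
  ],
)

```text
time: 28.78
ee_pos: [0.6268, -0.2238, 0.0221]
orientation: [0.203, 2.358, -0.081]
ft_force: [-0.3, 0.8, 1.0]
width: 0.0427
finger_force: 0.4
```

arm_command(
  moves=[
    [[-0.004,0,0.004],[0,0,0],0],
    [[-0.003,0,0.003],[0,0,0],0],
  ],
)

```text
time: 28.95
ee_pos: [0.6282, -0.2241, 0.0218]
orientation: [0.203, 2.358, -0.081]
ft_force: [-15.4, 2.4, 9.7]
width: 0.0429
finger_force: 7.6
```

```bash
python3 -c "
from h import *
rel()"
```

```text
t 28.95 along -0.0237 lat -0.0011 z 0.0218 dyaw 3.1406 zax [ 0.69  -0.118 -0.714] Fal -15.5 Flat -0.3 Fz 9.7 T [-0.08  1.57 -0.5 ] w 0.042891811719149825
```

Hard stop felt at 15 N, 12 mm past the catch peak, which matches the stated geometry. Backing off.

arm_command(
  moves=[
    [[0.02,0,-0.02],[0,0,0],0],
    [[0.04,0,-0.04],[0,0,0],0],
    [[0.06,0,-0.06],[0,0,0],0],
    [[0.06,0,-0.06],[0,0,0],0],
    [[0.06,0,-0.06],[0,0,0],0],
    [[0,0,-0.05],[0,0,0],0],
    [[0,0,0],[0,0,0],0],
    [[0,0,0],[0,0,0],0],
  ],
)

```text
time: 29.62
ee_pos: [0.5555, -0.2119, 0.0306]
orientation: [0.203, 2.357, -0.082]
ft_force: [1.0, 0.7, 0.9]
width: 0.0427
finger_force: 0.0
```

```bash
python3 - <<'E'
from h import *
rel()
snap('side','s3'); snap('top','t3'); cm=viewer.camera_model('wrist'); im=snap('wrist','w9')
y=-.172; c,n=np.cos(y),np.sin(y)
def rk(p): d=p[:2]-np.array([.6518,-.2270]); return np.round([c*d[0]+n*d[1],-n*d[0]+c*d[1]],4)
for cam in ('side','wrist'):
  m=viewer.camera_model(cam) if cam=='side' else cm
  for nm,z in (('tray_board',.03),('tray',.03),('seal',.022),('paste_pot',.03),('inkstone',.016),('ink_bottle',.06),('paperweight',.02),('water_cup',.03)):
    for r in viewer.regions_of(cam,nm)[:2]:
      ys,xs=np.nonzero(r['pixels']); print(cam,nm,np.round(r['pixel'],1),round(r['score'],2),len(xs),rk(atz(cam,r['pixel'],z,m)),'bbox',xs.min(),xs.max(),ys.min(),ys.max())
# board top edge columns in wrist: red pixels in the centre column band
hsv=cv2.cvtColor(im,cv2.COLOR_RGB2HSV); red=((hsv[...,0]<8)|(hsv[...,0]>172))&(hsv[...,1]>150)&(hsv[...,2]>40)
for col in (200,240,280,320,360):
    v=np.nonzero(red[:,col])[0]; g=np.split(v,np.nonzero(np.diff(v)>2)[0]+1) if len(v) else []
    print(col,[(int(a[0]),int(a[-1]),rk(atz('wrist',(col,a[-1]),.002,cm)).tolist(),rk(atz('wrist',(col,a[0]),.044,cm)).tolist()) for a in g if len(a)>3])
E
```

```text
t 29.62 along -0.0974 lat -0.0016 z 0.0306 dyaw 3.1411 zax [ 0.692 -0.119 -0.712] Fal 0.9 Flat 0.9 Fz 0.9 T [ 0.13  0.68 -0.06] w 0.04272328552163232
side tray_board [294.5 174.8] 0.52 213 [-0.0148 -0.0041] bbox 284 303 166 188
side tray [292.3 175.4] 0.49 214 [-0.01    0.0033] bbox 284 302 166 188
side seal [291.9 176. ] 0.65 198 [-0.0062 -0.0003] bbox 285 302 166 188
side paste_pot [183.4 248.7] 0.7 138 [0.0821 0.4765] bbox 179 191 242 254
side paste_pot [291.9 177.2] 0.28 220 [-0.0141  0.012 ] bbox 285 302 167 188
side inkstone [207. 360.] 0.69 1740 [-0.2056  0.6926] bbox 180 238 331 385
side ink_bottle [194.3 306.3] 0.91 610 [-0.0951  0.6124] bbox 184 206 287 323
side water_cup [221.  196.9] 0.51 258 [0.131  0.2389] bbox 217 231 188 207
side water_cup [291.3 177.8] 0.34 202 [-0.014   0.0159] bbox 285 302 166 188
wrist tray_board [278.5 288. ] 0.92 5028 [-0.0419  0.0001] bbox 214 342 259 319
wrist tray [278.2 287.5] 0.66 5149 [-0.0436 -0.0001] bbox 214 342 258 320
wrist ink_bottle [283.9 334.1] 0.33 3280 [-0.0263  0.0038] bbox 186 372 260 384
wrist paperweight [ 18.4 256.2] 0.96 980 [-0.0487 -0.2175] bbox 0 39 235 273
200 []
240 [(260, 314, [0.339, -0.0688], [-0.1553, -0.0126])]
280 [(260, 282, [0.065, 0.0019], [-0.1555, 0.0002]), (308, 314, [0.3321, 0.0037], [-0.045, 0.001]), (320, 355, [-15.1685, -0.1045], [0.0315, 0.0015])]
320 [(260, 280, [0.058, 0.0413], [-0.1551, 0.0132]), (285, 314, [0.342, 0.0768], [-0.116, 0.018])]
360 []
```

```bash
python3 - <<'E'
from h import *
m=viewer.camera_model('wrist'); y=-.172; c,n=np.cos(y),np.sin(y)
def rk(p): d=p[:2]-np.array([.6518,-.2270]); return np.round([c*d[0]+n*d[1],-n*d[0]+c*d[1]],4)
for px,z in (((278,259.5),.002),((278,318),.044),((216,318),.044),((340,318),.044),((220,260),.002),((338,260),.002)): print(px,rk(atz('wrist',px,z,m)))
from scipy import ndimage
r=viewer.regions_of('wrist','tray_board')[0]['pixels']
for col in range(225,335,15): v=np.nonzero(r[:,col])[0]; print(col,v.min(),v.max())
rel()
E
```

```text
(278, 259.5) [-0.0178  0.    ]
(278, 318) [ 0.0088 -0.    ]
(216, 318) [ 0.0188 -0.0524]
(340, 318) [0.0203 0.0527]
(220, 260) [-0.015  -0.0452]
(338, 260) [-0.0144  0.047 ]Traceback (most recent call last):
  File "<stdin>", line 7, in <module>
    return umr_minimum(a, axis, None, out, keepdims, initial, where)
ValueError: zero-size array to reduction operation minimum which has no identity
```

```bash
python3 -c "
from h import *
print(env.finish_job())"
```

```text
the job is handed in; nothing more can be done
None
```

I turned the tray end for end, entered it nose first, pushed it past the roller catch to the hard stop (about 15 N) and handed the job in. It gave no verdict, and I could not see the seal and pot at the end because the cabinet hides them.

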